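Change the adsorber cartridges and close the dock

TASK

Pull the spent (red-capped) cartridges out of the dock and stand them upright in the grey return tray, and seat every fresh (green-capped) cartridge in a bay of its own, tongue first and slid fully home under the steel bar. Then lay the yellow gate flat in its seat across the front of the dock so that its end holds the limit-switch lever down, and after that press the green start button. Leave the jar, the wrench and the pipe valve where they are.

Things in the scene. Friction and masses are not known exactly. Their poses are not given: they have to be found in the camera images.
- fresh1_mid (a point): fresh cartridge, a 40 x 40 mm square block 60 mm tall, black with a green cap (white bar on the cap from its middle towards the tongue); at its foot a white tongue 24 mm wide and 8 mm high sticks out 20 mm from one side. 0.22 kg. This point is the centre of the block, 30 mm above its underside; x points to the tongue, z up. May be absent (None).
- fresh1_toe (a point): tip of the tongue of fresh1: 40 mm ahead (x) of the block's centre line, 4 mm above its underside
- fresh2_mid (a point): fresh cartridge, a 40 x 40 mm square block 60 mm tall, black with a green cap (white bar on the cap from its middle towards the tongue); at its foot a white tongue 24 mm wide and 8 mm high sticks out 20 mm from one side. 0.22 kg. This point is the centre of the block, 30 mm above its underside; x points to the tongue, z up. May be absent (None).
- fresh2_toe (a point): tip of the tongue of fresh2: 40 mm ahead (x) of the block's centre line, 4 mm above its underside
- fresh3_mid (a point): fresh cartridge, a 40 x 40 mm square block 60 mm tall, black with a green cap (white bar on the cap from its middle towards the tongue); at its foot a white tongue 24 mm wide and 8 mm high sticks out 20 mm from one side. 0.22 kg. This point is the centre of the block, 30 mm above its underside; x points to the tongue, z up. May be absent (None).
- fresh3_toe (a point): tip of the tongue of fresh3: 40 mm ahead (x) of the block's centre line, 4 mm above its underside
- spent1_mid (a point): spent cartridge, a 40 x 40 mm square block 60 mm tall, brown with a red cap (white bar on the cap from its middle towards the tongue); at its foot a white tongue 24 mm wide and 8 mm high sticks out 20 mm from one side. 0.22 kg. This point is the centre of the block, 30 mm above its underside; x points to the tongue, z up. If present, starts in bay 1, else None.
- spent2_mid (a point): spent cartridge, a 40 x 40 mm square block 60 mm tall, brown with a red cap (white bar on the cap from its middle towards the tongue); at its foot a white tongue 24 mm wide and 8 mm high sticks out 20 mm from one side. 0.22 kg. This point is the centre of the block, 30 mm above its underside; x points to the tongue, z up. If present, starts in bay 2, else None.
- spent3_mid (a point): spent cartridge, a 40 x 40 mm square block 60 mm tall, brown with a red cap (white bar on the cap from its middle towards the tongue); at its foot a white tongue 24 mm wide and 8 mm high sticks out 20 mm from one side. 0.22 kg. This point is the centre of the block, 30 mm above its underside; x points to the tongue, z up. If present, starts in bay 3, else None.
- bay1 (a point): bay 1 of the dock: where the centre of a fully seated cartridge's block is, 30 mm above the base plate; x points into the pocket, z up. Pocket for the tongue: begins 24 mm ahead (x) of this point, stop 41 mm ahead, 30 mm wide, roof 11 mm above the base plate (a steel bar 10 mm thick, top 31 mm above the bench)
- bay2 (a point): bay 2 of the dock: where the centre of a fully seated cartridge's block is, 30 mm above the base plate; x points into the pocket, z up. Pocket for the tongue: begins 24 mm ahead (x) of this point, stop 41 mm ahead, 30 mm wide, roof 11 mm above the base plate (a steel bar 10 mm thick, top 31 mm above the bench)
- bay3 (a point): bay 3 of the dock: where the centre of a fully seated cartridge's block is, 30 mm above the base plate; x points into the pocket, z up. Pocket for the tongue: begins 24 mm ahead (x) of this point, stop 41 mm ahead, 30 mm wide, roof 11 mm above the base plate (a steel bar 10 mm thick, top 31 mm above the bench)
- dock: fixed cartridge dock: base plate 10 mm thick with three bays 75 mm apart along its y; origin under the middle bay. The plate is flat and open for 60 mm before (-x of) the bay points: a cartridge is stood there with its tongue clear of the bar and slid along x under it. The gate's seat is at its front (-x)
- gate_seat (a point): middle of the gate's seat, at the height of the seated gate's underside (16 mm above the bench), 46 mm before the line of the bays; axes as the dock. Rest pads near y = -114 and +114 mm; stops 10 mm high leave 3 mm play along x, 4 mm along y. The seated gate is 4 mm clear of seated cartridges
- gate_grip (a point): yellow gate: a flat bar 300 mm long (its y), 44 mm wide (x), 8 mm thick, with an upright black handle in the middle, 30 mm along y, 16 mm along x, its top 62 mm above the underside. This point is on the handle, 42 mm above the gate's underside. 0.35 kg; either way round fits
- lever (a joint): sprung lever of the limit switch at the dock's +y end (yellow roller on its tip), standing up about 20 mm over the base plate into the gate's seat; 0 free, about 0.45 rad when the seated gate's end holds it down (made above 0.33, at most 0.5). Light: under 1 N at the tip
- start_top (a point): top centre of the green start button (26 mm across) on the grey box at the dock's +y end; pressed straight down
- start (a joint): travel of the start button, 0 free to 0.006 m fully down, about 4 N; it springs back; it counts as pressed beyond 0.0035 m
- tray_in (a point): centre of the inner floor of the grey return tray (fixed), inside 180 mm (x) by 190 mm (y); walls 5 mm thick, rim 22 mm above the bench; floor 5 mm above the bench; z up
- mat: thin blue mat (fixed, 220 x 220 mm, 2 mm thick) on which the fresh cartridges start; centre of its underside
- flask_mid (a point): bystander: amber closed jar 54 mm across, 110 mm tall; its centre
- wrench: bystander: steel wrench 160 mm long lying on the bench
- valve_mid (a point): bystander: white pipe valve with red handle, 90 mm long; middle of its bore
Things that resemble listed ones, but are neither listed nor needed, are in the scene too. What is shaped like the part that bears fresh3_mid but purple is not meant.

How it is judged:
By the outcome, as a careful person would: the job done as asked, in the order asked, and still so for the second after the job is handed in, with the robot touching nothing.
Of fresh1, fresh2, fresh3 only 2 to 3 are there at a start; the rules pass over those that are not, and their reading is None.
Of spent1, spent2, spent3 only 2 to 3 are there at a start; the rules pass over those that are not, and their reading is None.
At some moment in a run one of fresh1, fresh2, fresh3, gate may be knocked a few centimetres aside while the robot is not near it.
Once in a run the grip may slacken for a moment while it holds something.
It also fails if it takes over 210 s, if anything falls off the work surface, if the arm or the gripper's body presses on something with over 40 N, if the wrist force passes 120 N, or if a joint passes its speed limit or range.

ROBOT

A 6-joint arm with a two-finger parallel gripper is mounted at the origin on the work surface. World frame = base frame: x ahead of the robot, y to its left, z up, the work surface at z = 0. Lengths are in m, angles in degrees, forces in N, time in s.
With the tool pointing down it reaches from about 0.3 to 0.875 m from the base axis. Payload 4.2 kg.
Tool frame: the origin (TCP) lies between the finger pads; the fingertips stand 14 mm ahead of it and the grasp point (between the pads) lies 5 mm behind it; z points along the fingers, y is the line along which they close (so a half turn about z gives the same grasp; the last joint's range is limited). The gripper opens to 85 mm and grips with 20 to 120 N. Pads are 22 mm wide; open, the fingers measure 114 mm over their backs; the gripper's body (76 mm by 85 mm) begins 54 mm behind the grasp point. The pads swing forward as they close: fully open they stand 13 mm farther back than shut.
Start: joints at [-68.698, 18.312, 89.639, -0, 72.044, -1.146], TCP at [0.22, -0.531, 0.245] pointing down, gripper open.
Joint ranges: [-177.97, 177.97], [-48.28, 115.42], [12.27, 149.76], [-77.06, 257.06], [2.81, 150.46], [-146.56, 146.56]. Speed limits (degrees/s): [147.25, 147.25, 180, 180, 180, 180].

INTERFACE

Orientations are given as [roll, pitch, yaw] about the fixed x, y, z axes, in that order (R = Rz(yaw) Ry(pitch) Rx(roll)).
In Python, from plant import env gives the robot as it stands. The module is installed in compiled form; this text tells all that it offers.
- The arm moves only by the tool play_rows, never from a script. Its arguments are lists of equal length, an entry for each row: "gripper": the closure in counts, from 0 (fully open) to 255 (shut); "linear": the shift along the tool's x, y, z in mm, a list of three; "rotation": the turn, a rotation vector about the tool's x, y, z in rad, a list of three. A call has 1 to 5 rows; each row shifts and turns the commanded pose from where the row before left it, along the tool's axes as they then stand; what a row does not reach is not made up. A row lasts 1/8 s, in which the tool goes at most 62.5 mm and 10.7 degrees, less where a joint would pass 70% of its speed; a pose out of reach is approached as far as the arm can. A call with a gripper value outside its range is refused whole. The fingers move at their own pace and stop on an object; the grip force is fixed at half the most. Time passes only in rows, so rows that do not move let the fingers close. It gives the time, the measured TCP pose, the force, the opening and the grip force at its end, in the units of the state.
- env.state(): the state, without advancing time (a new reading comes with each control period).
- env.camera(name): name is "side" or "top"; returns (picture, depth): 400x640x3 uint8, red, green, blue; 400x640 float32, m along the optical axis (not along the pixel's ray), 0 where there is no reading.
- env.camera_info(name): a dict with "vertical_fov" (degrees; the focal length in pixels is half the picture's height over the tangent of half this angle, whatever the lens; pixels are square), "cx", "cy" (the principal point, pixels), "dist_coeffs" ([k1, k2, p1, p2, k3] as OpenCV has them; the pictures are not rectified), "extrinsics" (4x4, takes a point from camera to world coordinates). Camera axes: x right, y down, z forward; pixel columns grow to the right and rows downward; lengths in m; the calibration is good to about 2 mm. A picture is of the moment at which its call begins. camera_info takes no time and is no camera call.
- env.finish_job(): hands the job in; it is judged then, once.
The state is a dict: "time": time; "joint_positions": joint angles; "joint_velocities": joint speeds; "joint_torque": joint torques, N m; "tcp_pos": TCP position; "ee_rot": TCP orientation; "ft_force": force on the tool from outside, world axes, zero at the start; "wrist_torque": the same for the moment, N m; "opening": finger opening in m; "gripper_force": force on a finger pad.
Only numpy, scipy, OpenCV 4.12 (cv2) and the standard library are available. Lean on these libraries where they do the work, as an engineer would, in place of code of your own. Each camera call takes 0.05 s, during which the arm holds its last target. There are 200 camera calls.

## Working session

There is one attempt and no reset: what is moved stays moved. The work goes in short steps, Python scripts to look and compute and a tool call to move; the robot and the scene stay as the last step left them, time stands still between calls to the robot, and variables do not carry over. Pictures are saved under pics/ and viewed, at most 14 in all, crops included, and the job is handed in when it is done.

Besides the shell and the picture viewer there is one more tool, called after "Request:" as a command line: name --argument value ..., lists and objects as JSON in quotes. play_rows: Moves the arm, as the interface text tells. Its arguments: {"type":"object","properties":{"gripper":{"type":"array"},"linear":{"type":"array"},"rotation":{"type":"array"}},"required":["gripper","linear","rotation"]}

```bash
mkdir -p pics
cat > h.py <<'E'
import numpy as np, cv2
from plant import env
def cam(n):
    i=env.camera_info(n); f=200/np.tan(np.radians(i["vertical_fov"])/2)
    return np.array([[f,0,i["cx"]],[0,f,i["cy"]],[0,0,1]]),np.array(i["dist_coeffs"],float),np.array(i["extrinsics"])
def ray(n,uv):
    K,d,E=cam(n); p=cv2.undistortPoints(np.array(uv,float).reshape(-1,1,2),K,d).reshape(-1,2)
    r=np.c_[p,np.ones(len(p))]@E[:3,:3].T
    return E[:3,3],r
def plane(n,uv,z):
    o,r=ray(n,uv); return o+r*((z-o[2])/r[:,2])[:,None]
def proj(n,P):
    K,d,E=cam(n); R=E[:3,:3].T
    return cv2.projectPoints(np.array(P,float).reshape(-1,1,3),cv2.Rodrigues(R)[0],-R@E[:3,3],K,d)[0].reshape(-1,2)
def cloud(n,depth):
    v,u=np.mgrid[:400,:640]; o,r=ray(n,np.c_[u.ravel(),v.ravel()])
    P=o+r*depth.reshape(-1,1); return P.reshape(400,640,3)
def save(n,rgb): cv2.imwrite(f"pics/{n}.png",rgb[...,::-1])
E
python3 - <<'E'
from h import *
for n in("top","side"):
    rgb,d=env.camera(n); save(n+"0",rgb); np.savez(n+"0",rgb=rgb,d=d); K,di,X=cam(n); print(n,K[0,0],di,X.round(3).tolist())
s=env.state(); print(s)
E
```

```text
top 436.1311049424021 [-0.07704278  0.          0.          0.          0.        ] [[0.025, -0.998, 0.064, 0.516], [-1.0, -0.025, -0.003, 0.042], [0.004, -0.064, -0.998, 1.344], [0.0, 0.0, 0.0, 1.0]]
side 492.9010338802587 [0.02641524 0.         0.         0.         0.        ] [[-0.989, -0.113, 0.094, 0.461], [-0.147, 0.744, -0.652, 1.023], [0.004, -0.658, -0.753, 1.217], [0.0, 0.0, 0.0, 1.0]]
{'time': 0.1, 'joint_positions': array([-6.86991691e+01,  1.83482285e+01,  8.96988241e+01, -8.88456806e-04,
        7.20429014e+01, -1.14630967e+00]), 'joint_velocities': array([ 0.00869408, -0.03461605, -0.24850866,  0.06914457,  0.00919806,
       -0.18568791]), 'joint_torque': array([ 2.18609339e-04, -4.16408551e+01, -2.34704429e+01, -2.61518329e-05,
        4.90924183e-03, -6.04709669e-06]), 'tcp_pos': array([ 0.21940347, -0.53107168,  0.24456781]), 'ee_rot': array([-1.79910047e+02, -9.55000286e-04,  2.24474144e+01]), 'ft_force': array([-0.29837055, -0.15729566,  1.26776644]), 'wrist_torque': array([-0.04043137, -0.01433097, -0.00487658]), 'gripper_force': 0.0, 'opening': 0.0853985571626903}
```

View pics/top0.png

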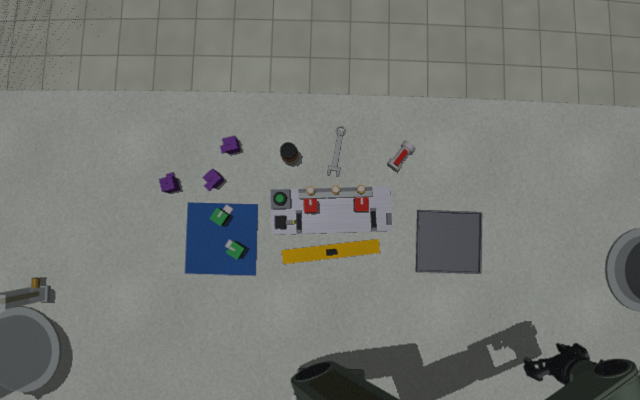

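View pics/side0.png

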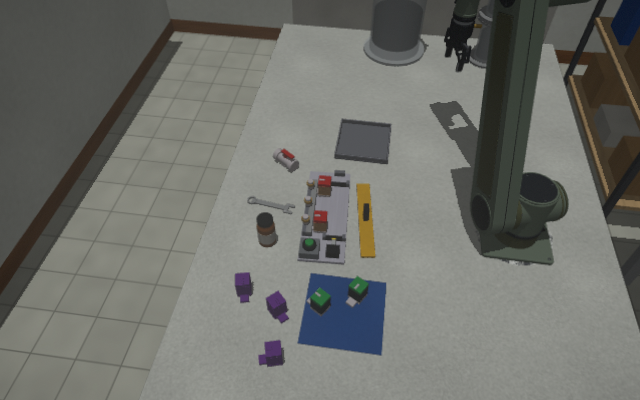

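```bash
cat > m.py <<'E'
from h import *
def masks(rgb):
    hsv=cv2.cvtColor(rgb,cv2.COLOR_RGB2HSV); H,S,V=cv2.split(hsv)
    return dict(green=(H>45)&(H<85)&(S>120)&(V>40),red=((H<8)|(H>172))&(S>150)&(V>60),
      yellow=(H>18)&(H<30)&(S>150)&(V>90),blue=(H>100)&(H<125)&(S>120)&(V>50))
def blobs(m,amin=20):
    n,l,st,c=cv2.connectedComponentsWithStats(m.astype(np.uint8),connectivity=8)
    return [(st[i,4],c[i],l==i) for i in range(1,n) if st[i,4]>=amin]
E
python3 - <<'E'
from m import *
for n in("top","side"):
    q=np.load(n+"0.npz"); rgb,d=q["rgb"],q["d"]; C=cloud(n,d); print(n)
    for k,m in masks(rgb).items():
        for a,c,b in blobs(m):
            if n=="top" and c[1]>300: continue
            z=C[b][:,2]; cnt=cv2.findContours(cv2.dilate(b.astype(np.uint8),np.ones((1,1))),0,1)[0][0]
            print(k,a,c.round(1),"med",np.median(C[b],0).round(4),"zq",np.percentile(z,[5,50,95]).round(4),"rect",[np.round(x,1) for x in cv2.minAreaRect(cnt)])
rgb=np.load("top0.npz")["rgb"]; save("c1",cv2.resize(rgb[120:290,150:500],None,fx=2.28,fy=2.28,interpolation=cv2.INTER_CUBIC))
rgb=np.load("side0.npz")["rgb"]; save("c2",cv2.resize(rgb[110:360,220:420],None,fx=2.4,fy=2.4,interpolation=cv2.INTER_CUBIC))
E
```

```text
top
green 66 [279.2 197.9] med [0.6148 0.1647 0.057 ] zq [0.0485 0.057  0.0607] rect [array([279., 198.]), array([8., 8.]), np.float64(90.0)]
green 170 [218.4 216.7] med [0.5538 0.3429 0.0608] zq [0.047  0.0608 0.0647] rect [array([218.5, 216.3]), array([13.9, 13.9]), np.float64(33.7)]
green 171 [235.5 250.4] med [0.4554 0.2865 0.0604] zq [0.0445 0.0604 0.0653] rect [array([235.1, 249.9]), array([13.9, 14.1]), np.float64(33.7)]
red 78 [400.3 157.1] med [ 0.746  -0.1921  0.0601] zq [0.0565 0.0601 0.0638] rect [array([400.4, 157.1]), array([ 4.5, 17.2]), np.float64(38.7)]
red 147 [361.  204.4] med [ 0.5995 -0.0771  0.0688] zq [0.0652 0.0688 0.0738] rect [array([361. , 203.5]), array([13., 12.]), np.float64(90.0)]
red 147 [310.2 205.4] med [0.5931 0.072  0.0695] zq [0.0643 0.0695 0.0734] rect [array([310. , 205.5]), array([13., 12.]), np.float64(90.0)]
yellow 1256 [330.4 251. ] med [0.4607 0.0107 0.0073] zq [0.0026 0.0073 0.0119] rect [array([330.4, 251. ]), array([13.6, 97.2]), np.float64(83.4)]
yellow 32 [ 33.5 282.5] med [0.3375 0.9167 0.0394] zq [0.034  0.0394 0.0441] rect [array([ 
[... 803 characters left out ...]
 0.5974 -0.0708  0.0708] zq [0.0666 0.0708 0.075 ] rect [array([324.6, 180.1]), array([10.9,  7.6]), np.float64(8.1)]
red 93 [320.8 216. ] med [0.5897 0.0801 0.0706] zq [0.067  0.0706 0.0748] rect [array([320. , 215.5]), array([ 9., 12.]), np.float64(90.0)]
yellow 836 [365.2 222.1] med [0.4561 0.0443 0.0089] zq [0.0044 0.0089 0.0137] rect [array([364.9, 220.1]), array([73. , 13.5]), np.float64(85.4)]
blue 249 [630.8  30.3] med [-0.781  -1.5492 -0.1261] zq [-0.1936 -0.1261 -0.0364] rect [array([632.5,  27.6]), array([ 8.2, 40.7]), np.float64(27.8)]
blue 4657 [344.9 317.2] med [0.486  0.3762 0.0029] zq [-0.0014  0.0029  0.0072] rect [array([344.1, 313.1]), array([82.4, 71. ]), np.float64(8.0)]
```

View pics/c1.png

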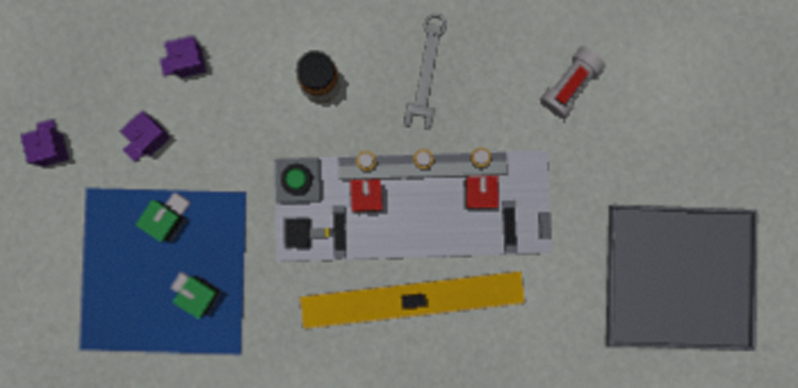

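View pics/c2.png

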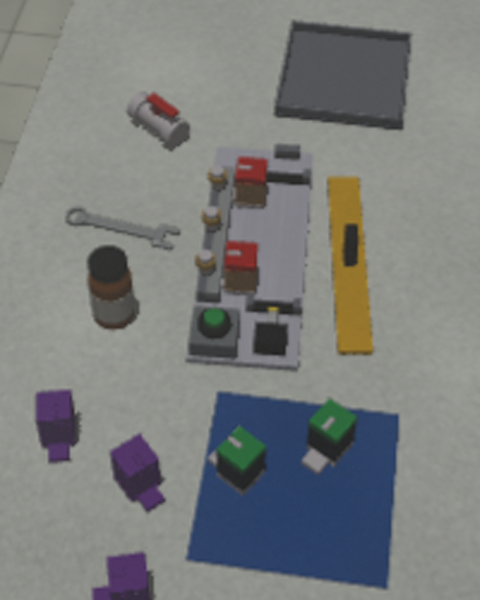

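```bash
cat >> m.py <<'E'
def cap(n,rgb,b,z):
    """centre, angle of a cap's top face from blob b: bright part of the blob, hull cast on plane z"""
    V=cv2.cvtColor(rgb,cv2.COLOR_RGB2HSV)[...,2]
    t,_=cv2.threshold(V[b].reshape(-1,1),0,255,cv2.THRESH_OTSU)
    m=b&(V>t) if V[b].max()-V[b].min()>60 else b
    m=max(blobs(m,5),key=lambda q:q[0])[2]
    c=cv2.findContours(m.astype(np.uint8),0,cv2.CHAIN_APPROX_NONE)[0][0]
    h=cv2.convexHull(c).reshape(-1,2).astype(float)
    k=h.mean(0); e=h-k; h=h+0.5*e/np.maximum(np.linalg.norm(e,axis=1),1e-6)[:,None]
    P=plane(n,h,z)[:,:2]; (x,y),(w,l),a=cv2.minAreaRect((P*1000).astype(np.float32))
    return x,y,w,l,a,t,m.sum(),b.sum()
def caps(col,z,names=("top","side"),zmin=0.04):
    for n in names:
        rgb,d=env.camera(n)
        for a,c,b in blobs(masks(rgb)[col],60 if n=="top" else 30):
            P=plane(n,c,z)[0]
            if not(0.3<P[0]<0.8 and -0.5<P[1]<0.6) : continue
            print(n,col,c.round(1),np.round(cap(n,rgb,b,z),1))
E
python3 - <<'E'
from m import *
caps("green",.062);caps("red",.070)
q=np.load("top0.npz"); rgb,d=q["rgb"],q["d"]; hsv=cv2.cvtColor(rgb,cv2.COLOR_RGB2HSV)
print(hsv[208:226,210:234,2]); print(hsv[208:226,210:234,1])
# white tongues on mat
w=(hsv[...,1]<70)&(hsv[...,2]>130); w[:200]=0; w[275:]=0; w[:,:185]=0; w[:,258:]=0
for a,c,b in blobs(w,6): print("white",a,c.round(1),plane("top",c,.01)[0].round(4))
C=cloud("top",d)
# knobs / dock pieces: heights
Z=C[...,2]
for lo,hi,nm in((.024,.036,"bar"),(.04,.09,"hi")):
    m=(Z>lo)&(Z<hi); m[:180]=0;m[280:]=0;m[:,:265]=0;m[:,400:]=0
    for a,c,b in blobs(m,15): print(nm,a,c.round(1),np.median(C[b],0).round(4),cv2.minAreaRect((C[b][:,:2]*1000).astype(np.float32)))
# gate by yellow in both views
for n in("top","side"):
    r=np.load(n+"0.npz")["rgb"]; b=max(blobs(masks(r)["yellow"]),key=lambda q:q[0])[2]
    c=cv2.findContours(b.astype(np.uint8),0,1)[0][0].reshape(-1,2); P=plane(n,c,.008)[:,:2]*1000
    print("gate",n,cv2.minAreaRect(P.astype(np.float32)))
E
```

```text
top green [279.2 197.9] [614.4 164.5  20.3  20.2   1.8  83.   45.   66. ]
top green [218.3 216.8] [555.5 343.   42.3  42.   58.3  80.  155.  168. ]
top green [235.6 250.3] [457.6 290.3  42.4  40.7  58.8  86.  147.  172. ]
side green [308.7 241.3] [613.7 172.2  23.2  21.5   9.  101.   39.   39. ]
side green [358.5 284.4] [456.6 294.7  42.8  42.4  60.   96.  154.  154. ]
side green [320.5 296.9] [553.9 347.3  42.7  40.7  56.7  92.  170.  170. ]
top red [400.4 157.1] [ 744.7 -191.4   15.2   53.    54.1  111.    76.    76. ]
top red [361.  204.4] [603.8 -76.8  40.8  37.7   1.2 120.  147.  147. ]
top red [310.2 205.4] [594.1  72.5  40.8  37.7   1.8 104.  146.  146. ]
side red [287.5 153.5] [ 743.3 -177.6   12.5   51.1   52.8  126.    31.    31. ]
side red [325.2 180.3] [600.6 -73.5  38.6  38.2  89.9 119.   72.   72. ]
side red [320.7 215.9] [592.9  77.2  39.3  38.6   0.9 121.   92.   92. ]
[[104 107 105 105 102  93  99 103  79  52  66  89 104 123 139 147 144 145
  146 146 145 134 102  96]
 [107 105 106 104  96  91 113 113 114 101  57  36  73 116 138 144 145 145
  145 145 147 143 109  98]

[... 5091 characters left out ...]
71094, 40.17576599121094), 66.39520263671875)
hi 213 [360.9 203.8] [ 0.6025 -0.0766  0.0685] ((603.080810546875, -77.70844268798828), (40.266231536865234, 40.408294677734375), 1.1327991485595703)
hi 189 [310.  205.4] [0.5947 0.0723 0.0694] ((594.8126831054688, 72.4931411743164), (39.98173141479492, 39.32716751098633), 5.853199005126953)
hi 58 [330.7 251.9] [0.4598 0.0075 0.0608] ((459.8292236328125, 8.048015594482422), (15.65268611907959, 29.515958786010742), 9.253843307495117)
gate top ((460.388427734375, 7.60491943359375), (41.52055358886719, 296.77056884765625), 8.003636360168457)
gate side ((458.1943054199219, 12.58990478515625), (41.17605209350586, 296.0384521484375), 7.939647674560547)
```

```bash
cat > go.py <<'E'
import sys; from h import *
def go(x,y,z,yaw=None):
    s=env.state(); p=np.array(s["tcp_pos"])*1000; a=s["ee_rot"]; yw=a[2] if yaw is None else yaw
    d=np.array([x,y,z])-p; c,si=np.cos(np.radians(yw)),np.sin(np.radians(yw))
    dy=(yw-a[2]+180)%360-180
    print("t%.1f at"%s["time"],p.round(1),"rpy",np.round(a,1),"op %.1f gf %.1f"%(s["opening"]*1000,s["gripper_force"]),"F",np.round(s["ft_force"],1))
    print("-> rotz %.4f (rows %.1f) shift"%(-np.radians(dy),abs(dy)/10.5),np.round([d[0]*c+d[1]*si,d[0]*si-d[1]*c,-d[2]],1),"n %.1f"%(np.linalg.norm(d)/55))
if __name__=="__main__": go(*map(float,sys.argv[1:]))
E
python3 - <<'E'
from m import *
for n in("top","side"):
    q=np.load(n+"0.npz"); C=cloud(n,q["d"]); V=q["rgb"].astype(int).sum(2)
    x,y,z=C[...,0],C[...,1],C[...,2]
    m=(V<330)&(x>.36)&(x<.62)&(y<-.23)&(y>-.5)
    b=max(blobs(m),key=lambda t:t[0])[2]; c=cv2.findContours(b.astype(np.uint8),0,1)[0][0].reshape(-1,2)
    print(n,b.sum(),cv2.minAreaRect((plane(n,c,.022)[:,:2]*1000).astype(np.float32)))
E
python3 go.py 602 -74 150 3.2
```

```text
top 4120 ((498.2130126953125, -351.7183532714844), (204.54115295410156, 191.22235107421875), 89.46558380126953)
side 2103 ((496.47216796875, -339.21380615234375), (220.2734375, 188.9581298828125), 89.51164245605469)
t0.3 at [ 219.5 -531.3  245. ] rpy [-180.    -0.    22.4] op 85.4 gf 0.0 F [ 0.   0.6 -0.2]
-> rotz 0.3359 (rows 1.8) shift [ 407.4 -435.3   95. ] n 11.0
```

Request:
play_rows --gripper '[0,0,0,0,0]' --linear '[[0,0,0],[0,0,0],[34,-36,0],[34,-36,0],[34,-36,0]]' --rotation '[[0,0,0.168],[0,0,0.168],[0,0,0],[0,0,0],[0,0,0]]'

```text
time: 0.92
tcp_pos: [0.3161, -0.4168, 0.2453]
ee_rot: [180.0, -0.0, 3.2]
ft_force: [-0.3, -0.1, -0.6]
opening: 0.0855
gripper_force: 0.0
```

Request:
play_rows --gripper '[0,0,0,0,0]' --linear '[[34,-36,0],[34,-36,0],[34,-36,0],[34,-36,0],[34,-36,0]]' --rotation '[[0,0,0],[0,0,0],[0,0,0],[0,0,0],[0,0,0]]'

```text
time: 1.55
tcp_pos: [0.476, -0.2274, 0.2454]
ee_rot: [180.0, -0.0, 3.2]
ft_force: [0.8, -0.4, 0.4]
opening: 0.0854
gripper_force: 0.0
```

Request:
play_rows --gripper '[0,0,0,0,0]' --linear '[[34,-36,20],[34,-36,20],[34,-36,20],[33.4,-39.3,35],[0,0,0]]' --rotation '[[0,0,0],[0,0,0],[0,0,0],[0,0,0],[0,0,0]]'

```text
time: 2.17
tcp_pos: [0.6019, -0.0712, 0.147]
ee_rot: [-179.9, 0.3, 3.4]
ft_force: [-0.1, -0.7, 0.1]
opening: 0.0854
gripper_force: 0.0
```

```bash
python3 go.py 602 -74 42 3.2
```

```text
t2.2 at [601.9 -71.2 147. ] rpy [-179.9    0.3    3.4] op 85.4 gf 0.0 F [-0.1 -0.7  0.1]
-> rotz 0.0041 (rows 0.0) shift [-1.00e-01  2.80e+00  1.05e+02] n 1.9
```

Request:
play_rows --gripper '[0,0,0,0]' --linear '[[0,0,40],[0,0,40],[0,0,28],[0,0,0]]' --rotation '[[0,0,0],[0,0,0],[0,0,0],[0,0,0]]'

```text
time: 2.68
tcp_pos: [0.6004, -0.0749, 0.0411]
ee_rot: [-180.0, 0.2, 3.2]
ft_force: [0.1, -0.9, 0.4]
opening: 0.0853
gripper_force: 0.0
```

Request:
play_rows --gripper '[255,255,255,255,255]' --linear '[[0,0,0],[0,0,0],[0,0,0],[0,0,0],[0,0,0]]' --rotation '[[0,0,0],[0,0,0],[0,0,0],[0,0,0],[0,0,0]]'

```text
time: 3.3
tcp_pos: [0.6032, -0.0745, 0.0441]
ee_rot: [179.9, -0.2, 3.2]
ft_force: [-0.1, -1.3, 5.7]
opening: 0.0393
gripper_force: 61.4
```

```bash
python3 go.py 602 -74 42 3.2
```

```text
t3.3 at [603.2 -74.5  44.1] rpy [179.9  -0.2   3.2] op 39.3 gf 61.4 F [-0.1 -1.3  5.7]
-> rotz 0.0001 (rows 0.0) shift [-1.1 -0.6  2.1] n 0.0
```

Request:
play_rows --gripper '[255,255,255,255,255]' --linear '[[-10,0,0],[-14,0,0],[-14,0,0],[0,0,0],[0,0,-20]]' --rotation '[[0,0,0],[0,0,0],[0,0,0],[0,0,0],[0,0,0]]'

```text
time: 3.92
tcp_pos: [0.5617, -0.0759, 0.0613]
ee_rot: [-179.9, 0.3, 3.2]
ft_force: [-0.2, -0.5, -2.1]
opening: 0.0395
gripper_force: 60.7
```

Request:
play_rows --gripper '[255,255,255,255]' --linear '[[0,0,-40],[0,0,-40],[0,0,-10],[0,0,0]]' --rotation '[[0,0,0],[0,0,0],[0,0,0],[0,0,0]]'

```text
time: 4.42
tcp_pos: [0.5632, -0.0761, 0.1516]
ee_rot: [-180.0, 0.1, 3.2]
ft_force: [0.3, -0.3, -3.2]
opening: 0.0395
gripper_force: 60.7
```

```bash
python3 go.py 497 -304 150 3.2
```

```text
t4.4 at [563.2 -76.1 151.6] rpy [-1.8e+02  1.0e-01  3.2e+00] op 39.5 gf 60.7 F [ 0.3 -0.3 -3.2]
-> rotz -0.0000 (rows 0.0) shift [-78.8 223.9   1.6] n 4.3
```

Request:
play_rows --gripper '[255,255,255,255,255]' --linear '[[-13.1,37.3,0],[-13.1,37.3,0],[-13.1,37.3,0],[-13.1,37.3,0],[-13.1,37.3,0]]' --rotation '[[0,0,0],[0,0,0],[0,0,0],[0,0,0],[0,0,0]]'

```text
time: 5.05
tcp_pos: [0.5073, -0.2665, 0.1495]
ee_rot: [-179.8, 0.3, 3.2]
ft_force: [1.1, 0.6, -2.6]
opening: 0.0393
gripper_force: 61.1
```

Request:
play_rows --gripper '[255,255,255,255,255]' --linear '[[-13.1,37.3,0],[0,0,0],[0,0,40],[0,0,40],[0,0,20]]' --rotation '[[0,0,0],[0,0,0],[0,0,0],[0,0,0],[0,0,0]]'

```text
time: 5.68
tcp_pos: [0.496, -0.3016, 0.0483]
ee_rot: [-179.7, 0.3, 3.2]
ft_force: [0.1, -0.5, -2.6]
opening: 0.0393
gripper_force: 61.3
```

Request:
play_rows --gripper '[255,255,255,255]' --linear '[[0,0,0],[0,0,5],[0,0,5],[0,0,0]]' --rotation '[[0,0,0],[0,0,0],[0,0,0],[0,0,0]]'

```text
time: 6.18
tcp_pos: [0.4981, -0.304, 0.0425]
ee_rot: [180.0, -0.0, 3.2]
ft_force: [-0.2, -0.2, -1.6]
opening: 0.0393
gripper_force: 61.3
```

```bash
python3 go.py 497 -304 38
```

```text
t6.2 at [ 498.1 -304.    42.5] rpy [180.   -0.    3.2] op 39.3 gf 61.3 F [-0.2 -0.2 -1.6]
-> rotz -0.0000 (rows 0.0) shift [-1.1 -0.   4.5] n 0.1
```

Request:
play_rows --gripper '[255,255,255,255]' --linear '[[0,0,2],[0,0,0],[0,0,1],[0,0,0]]' --rotation '[[0,0,0],[0,0,0],[0,0,0],[0,0,0]]'

```text
time: 6.68
tcp_pos: [0.4981, -0.304, 0.0393]
ee_rot: [180.0, -0.0, 3.2]
ft_force: [0.8, -0.4, -3.2]
opening: 0.039
gripper_force: 61.3
```

Request:
play_rows --gripper '[0,0,0,0,0]' --linear '[[0,0,0],[0,0,0],[0,0,-20],[0,0,-50],[0,0,-50]]' --rotation '[[0,0,0],[0,0,0],[0,0,0],[0,0,0],[0,0,0]]'

```text
time: 7.3
tcp_pos: [0.498, -0.304, 0.1606]
ee_rot: [-180.0, 0.0, 3.2]
ft_force: [0.3, -0.2, -0.0]
opening: 0.0856
gripper_force: 0.0
```

```bash
python3 go.py 594 75.5 155 3.2
```

```text
t7.3 at [ 498.  -304.   160.6] rpy [-180.     0.     3.2] op 85.6 gf 0.0 F [ 0.3 -0.2 -0. ]
-> rotz -0.0000 (rows 0.0) shift [ 117.  -373.5    5.6] n 7.1
```

Request:
play_rows --gripper '[0,0,0,0,0]' --linear '[[14.6,-46.7,0],[14.6,-46.7,0],[14.6,-46.7,0],[14.6,-46.7,0],[14.6,-46.7,0]]' --rotation '[[0,0,0],[0,0,0],[0,0,0],[0,0,0],[0,0,0]]'

```text
time: 7.92
tcp_pos: [0.5584, -0.0653, 0.1597]
ee_rot: [180.0, -0.1, 3.2]
ft_force: [0.8, -0.2, 0.0]
opening: 0.0853
gripper_force: 0.0
```

Request:
play_rows --gripper '[0,0,0,0,0]' --linear '[[14.6,-46.7,0],[14.6,-46.7,0],[14.8,-46.6,0],[0,0,0],[0,0,0]]' --rotation '[[0,0,0],[0,0,0],[0,0,0],[0,0,0],[0,0,0]]'

```text
time: 8.55
tcp_pos: [0.5938, 0.0751, 0.1592]
ee_rot: [180.0, 0.0, 3.2]
ft_force: [-0.2, -0.3, -0.6]
opening: 0.0852
gripper_force: 0.0
```

Request:
play_rows --gripper '[0,0,0,0,0]' --linear '[[0,0,40],[0,0,40],[0,0,36],[0,0,0],[0,0,0]]' --rotation '[[0,0,0],[0,0,0],[0,0,0],[0,0,0],[0,0,0]]'

```text
time: 9.18
tcp_pos: [0.5951, 0.0746, 0.0447]
ee_rot: [180.0, -0.1, 3.1]
ft_force: [-0.9, 0.8, -0.0]
opening: 0.0856
gripper_force: 0.0
```

Request:
play_rows --gripper '[255,255,255,255,255]' --linear '[[0,0,0],[0,0,0],[0,0,0],[0,0,0],[0,0,0]]' --rotation '[[0,0,0],[0,0,0],[0,0,0],[0,0,0],[0,0,0]]'

```text
time: 9.8
tcp_pos: [0.5947, 0.0754, 0.0445]
ee_rot: [180.0, -0.1, 3.2]
ft_force: [-0.6, -1.7, 6.0]
opening: 0.0395
gripper_force: 61.2
```

```bash
python3 go.py 594 75.5 42 3.2
```

```text
t9.8 at [594.7  75.4  44.5] rpy [ 1.8e+02 -1.0e-01  3.2e+00] op 39.5 gf 61.2 F [-0.6 -1.7  6. ]
-> rotz 0.0002 (rows 0.0) shift [-0.7 -0.2  2.5] n 0.0
```

Request:
play_rows --gripper '[255,255,255,255,255]' --linear '[[-10,0,0],[-14,0,0],[-14,0,0],[0,0,0],[0,0,-20]]' --rotation '[[0,0,0],[0,0,0],[0,0,0],[0,0,0],[0,0,0]]'

```text
time: 10.42
tcp_pos: [0.5523, 0.073, 0.0616]
ee_rot: [180.0, 0.5, 3.2]
ft_force: [-0.2, -0.2, -3.1]
opening: 0.0394
gripper_force: 60.7
```

Request:
play_rows --gripper '[255,255,255,255]' --linear '[[0,0,-40],[0,0,-40],[0,0,-10],[0,0,0]]' --rotation '[[0,0,0],[0,0,0],[0,0,0],[0,0,0]]'

```text
time: 10.92
tcp_pos: [0.5547, 0.0732, 0.1522]
ee_rot: [180.0, 0.2, 3.2]
ft_force: [0.0, -0.5, -2.7]
opening: 0.0393
gripper_force: 60.8
```

Request:
play_rows --gripper '[255,255,255,255,255]' --linear '[[-8.6,46.3,0],[-8.6,46.3,0],[-8.6,46.3,0],[-8.6,46.3,0],[-8.6,46.3,0]]' --rotation '[[0,0,0],[0,0,0],[0,0,0],[0,0,0],[0,0,0]]'

```text
time: 11.55
tcp_pos: [0.524, -0.1611, 0.1505]
ee_rot: [-179.9, 0.3, 3.2]
ft_force: [-0.1, 0.6, -1.6]
opening: 0.0395
gripper_force: 61.3
```

Request:
play_rows --gripper '[255,255,255,255,255]' --linear '[[-8.6,46.3,0],[-8.6,46.3,0],[-8.6,46.3,0],[-8.6,46.3,0],[-8.6,46.3,0]]' --rotation '[[0,0,0],[0,0,0],[0,0,0],[0,0,0],[0,0,0]]'

```text
time: 12.18
tcp_pos: [0.4944, -0.3941, 0.15]
ee_rot: [-179.8, 0.2, 3.2]
ft_force: [1.1, 0.4, -2.0]
opening: 0.0396
gripper_force: 63.6
```

```bash
python3 go.py 497 -394 40.5
```

```text
t12.2 at [ 494.4 -394.1  150. ] rpy [-179.8    0.2    3.2] op 39.6 gf 63.6 F [ 1.1  0.4 -2. ]
-> rotz -0.0000 (rows 0.0) shift [  2.6   0.  109.5] n 2.0
```

Lower, release, retreat, and look at the result and the fresh cartridges.

Request:
play_rows --gripper '[255,255,255,255,255]' --linear '[[0,0,0],[0,0,40],[0,0,40],[0,0,20],[0,0,0]]' --rotation '[[0,0,0],[0,0,0],[0,0,0],[0,0,0],[0,0,0]]'

```text
time: 12.8
tcp_pos: [0.4941, -0.3911, 0.0497]
ee_rot: [-179.7, 0.4, 3.2]
ft_force: [-0.2, -0.3, -2.4]
opening: 0.0394
gripper_force: 64.0
```

Request:
play_rows --gripper '[255,255,255,255]' --linear '[[0,0,5],[0,0,5],[0,0,3],[0,0,0]]' --rotation '[[0,0,0],[0,0,0],[0,0,0],[0,0,0]]'

```text
time: 13.3
tcp_pos: [0.4961, -0.3938, 0.0404]
ee_rot: [180.0, -0.0, 3.2]
ft_force: [0.2, 0.4, -1.1]
opening: 0.0394
gripper_force: 64.0
```

Request:
play_rows --gripper '[0,0,0,0,0]' --linear '[[0,0,0],[0,0,0],[0,0,-20],[0,0,-50],[0,0,-50]]' --rotation '[[0,0,0],[0,0,0],[0,0,0],[0,0,0],[0,0,0]]'

```text
time: 13.92
tcp_pos: [0.496, -0.3938, 0.1617]
ee_rot: [-180.0, 0.0, 3.2]
ft_force: [0.2, -0.7, -0.0]
opening: 0.0856
gripper_force: 0.0
```

```bash
python3 - <<'E'
from m import *
caps("green",.062);caps("red",.065)
E
python3 go.py 554.7 345.2 155 148
```

```text
top green [279.2 198. ] [614.4 164.5  20.3  20.2   1.8  88.   45.   65. ]
top green [218.3 216.7] [555.4 342.8  42.5  42.   57.8  90.  154.  169. ]
top green [235.6 250.3] [457.8 290.1  42.3  41.2  58.6  91.  148.  173. ]
side green [308.6 241.4] [613.7 172.1  23.2  21.3   8.8 104.   40.   40. ]
side green [358.4 284.4] [456.7 294.8  42.9  42.2  60.   99.  154.  154. ]
side green [320.6 296.9] [553.9 347.3  42.7  40.7  56.7  96.  167.  167. ]
top red [400.4 157. ] [ 745.5 -192.7   15.3   53.4   52.   127.    77.    77. ]
top red [436.9 241.8] [ 497.2 -303.8   40.9   41.3    6.2  113.   128.   143. ]
side red [363.6 138.2] [ 496.5 -301.5   39.7   35.1    7.7  126.    63.    63. ]
side red [287.5 153.5] [ 744.5 -182.9   12.6   51.3   52.8  125.    31.    31. ]
t14.1 at [ 496.5 -394.1  161.8] rpy [ 1.799e+02 -1.000e-01  3.200e+00] op 85.5 gf 0.0 F [-0.1 -0.4 -0.3]
-> rotz -2.5273 (rows 13.8) shift [342.4 657.8   6.8] n 13.5
```

```bash
python3 go.py 457.2 292.5 162 59.5
```

```text
t14.1 at [ 496.5 -394.1  161.8] rpy [ 1.799e+02 -1.000e-01  3.200e+00] op 85.5 gf 0.0 F [-0.1 -0.4 -0.3]
-> rotz -0.9827 (rows 5.4) shift [ 5.717e+02 -3.824e+02 -2.000e-01] n 12.5
```

Request:
play_rows --gripper '[0,0,0,0,0]' --linear '[[0,0,0],[0,0,0],[0,0,0],[0,0,0],[0,0,0]]' --rotation '[[0,0,-0.164],[0,0,-0.164],[0,0,-0.164],[0,0,-0.164],[0,0,-0.164]]'

```text
time: 14.75
tcp_pos: [0.4953, -0.3932, 0.1583]
ee_rot: [-179.8, 0.0, 50.5]
ft_force: [0.1, -0.4, -0.0]
opening: 0.0855
gripper_force: 0.0
```

Request:
play_rows --gripper '[0,0]' --linear '[[0,0,0],[0,0,0]]' --rotation '[[0,0,-0.163],[0,0,0]]'

```text
time: 15.0
tcp_pos: [0.4955, -0.3933, 0.1587]
ee_rot: [-179.8, -0.0, 59.4]
ft_force: [0.5, 0.1, 0.2]
opening: 0.0857
gripper_force: 0.0
```

```bash
python3 go.py 457.2 292.5 162 59.5
```

```text
t15.0 at [ 495.5 -393.3  158.7] rpy [-179.8   -0.    59.4] op 85.7 gf 0.0 F [0.5 0.1 0.2]
-> rotz -0.0016 (rows 0.0) shift [ 571.5 -381.    -3.3] n 12.5
```

Request:
play_rows --gripper '[0,0,0,0,0]' --linear '[[40.8,-27.2,0],[40.8,-27.2,0],[40.8,-27.2,0],[40.8,-27.2,0],[40.8,-27.2,0]]' --rotation '[[0,0,0],[0,0,0],[0,0,0],[0,0,0],[0,0,0]]'

```text
time: 15.62
tcp_pos: [0.4817, -0.1474, 0.1596]
ee_rot: [-179.9, 0.0, 59.3]
ft_force: [-0.1, 0.3, 0.4]
opening: 0.0855
gripper_force: 0.0
```

Request:
play_rows --gripper '[0,0,0,0,0]' --linear '[[40.8,-27.2,0],[40.8,-27.2,0],[40.8,-27.2,0],[40.8,-27.2,0],[40.8,-27.2,0]]' --rotation '[[0,0,0],[0,0,0],[0,0,0],[0,0,0],[0,0,0]]'

```text
time: 16.25
tcp_pos: [0.468, 0.0973, 0.1597]
ee_rot: [-180.0, 0.0, 59.3]
ft_force: [0.4, -1.3, 0.8]
opening: 0.0857
gripper_force: 0.0
```

Request:
play_rows --gripper '[0,0,0,0,0]' --linear '[[40.8,-27.2,0],[40.8,-27.2,0],[40.8,-27.2,0],[40.8,-27.2,0],[0,0,0]]' --rotation '[[0,0,0],[0,0,0],[0,0,0],[0,0,0],[0,0,0]]'

```text
time: 16.88
tcp_pos: [0.4571, 0.2942, 0.1594]
ee_rot: [-180.0, 0.0, 59.6]
ft_force: [-0.1, -0.7, -0.2]
opening: 0.0853
gripper_force: 0.0
```

```bash
python3 - <<'E'
from m import *
caps("green",.062)
rgb,d=env.camera("side"); save("s1",cv2.resize(rgb[80:380,230:430],None,fx=2,fy=2))
E
python3 go.py 457.2 292.5 34 59.5
```

```text
top green [279.2 197.9] [614.4 164.5  20.3  20.2   1.8  88.   45.   66. ]
top green [218.3 216.7] [555.6 342.8  42.5  41.7  58.5  88.  156.  171. ]
top green [237.2 250.7] [456.  285.   31.9  40.5  62.   50.  108.  108. ]
side green [308.6 241.4] [613.7 172.1  23.2  21.3   8.8 106.   40.   40. ]
side green [351.9 285. ] [472.6 299.3  21.1  19.8  62.7  95.   34.   34. ]
side green [359.2 290. ] [452.  312.9  19.4  17.7  49.2  88.   33.   33. ]
side green [320.5 296.9] [553.9 347.5  42.9  40.5  57.   97.  173.  173. ]
t17.0 at [457.2 290.7 159.6] rpy [-1.80e+02  1.00e-01  5.94e+01] op 85.1 gf 0.0 F [-0.4  0.3  0.8]
-> rotz -0.0011 (rows 0.0) shift [  1.5  -0.9 125.6] n 2.3
```

View pics/s1.png

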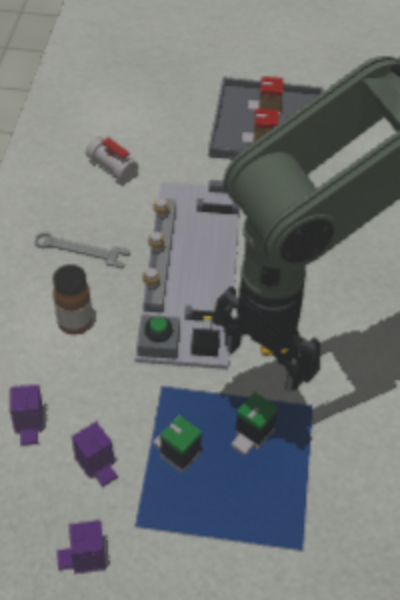

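Request:
play_rows --gripper '[0,0,0,0,0]' --linear '[[1.5,-1,40],[0,0,40],[0,0,30],[0,0,14],[0,0,0]]' --rotation '[[0,0,0],[0,0,0],[0,0,0],[0,0,0],[0,0,0]]'

```text
time: 17.65
tcp_pos: [0.4575, 0.2924, 0.0359]
ee_rot: [-180.0, 0.1, 59.4]
ft_force: [-0.2, 0.3, 0.3]
opening: 0.0855
gripper_force: 0.0
```

Request:
play_rows --gripper '[255,255,255,255,255]' --linear '[[0,0,0],[0,0,0],[0,0,0],[0,0,0],[0,0,0]]' --rotation '[[0,0,0],[0,0,0],[0,0,0],[0,0,0],[0,0,0]]'

```text
time: 18.27
tcp_pos: [0.4581, 0.2938, 0.0374]
ee_rot: [179.9, -0.1, 59.5]
ft_force: [-0.7, -0.4, 6.6]
opening: 0.0393
gripper_force: 61.0
```

Request:
play_rows --gripper '[255,255,255,255,255]' --linear '[[0,0,-20],[0,0,-40],[0,0,-40],[0,0,-15],[0,0,0]]' --rotation '[[0,0,0],[0,0,0],[0,0,0],[0,0,0],[0,0,0]]'

```text
time: 18.9
tcp_pos: [0.4576, 0.2935, 0.1514]
ee_rot: [180.0, -0.0, 59.5]
ft_force: [0.4, -0.4, -2.4]
opening: 0.0394
gripper_force: 60.7
```

Request:
play_rows --gripper '[255,255,255,255,255]' --linear '[[0,0,0],[0,0,0],[0,0,0],[0,0,0],[0,0,0]]' --rotation '[[0,0,0.164],[0,0,0.164],[0,0,0.164],[0,0,0.164],[0,0,0.164]]'

```text
time: 19.52
tcp_pos: [0.4564, 0.2927, 0.1487]
ee_rot: [179.9, 0.3, 12.2]
ft_force: [-0.5, -0.8, -2.5]
opening: 0.0393
gripper_force: 60.6
```

Request:
play_rows --gripper '[255,255,255]' --linear '[[0,0,0],[0,0,0],[0,0,0]]' --rotation '[[0,0,0.162],[0,0,0],[0,0,0]]'

```text
time: 19.9
tcp_pos: [0.457, 0.2931, 0.15]
ee_rot: [179.9, 0.1, 3.4]
ft_force: [0.2, -1.5, -1.6]
opening: 0.0396
gripper_force: 60.6
```

```bash
python3 go.py 565 -75.6 150 3.2
```

```text
t19.9 at [457.  293.1 150. ] rpy [1.799e+02 1.000e-01 3.400e+00] op 39.6 gf 60.6 F [ 0.2 -1.5 -1.6]
-> rotz 0.0032 (rows 0.0) shift [ 87.2 374.1   0. ] n 7.0
```

Request:
play_rows --gripper '[255,255,255,255,255]' --linear '[[11.2,46.9,0],[11.2,46.9,0],[11.2,46.9,0],[11.2,46.9,0],[11.2,46.9,0]]' --rotation '[[0,0,0.003],[0,0,0],[0,0,0],[0,0,0],[0,0,0]]'

```text
time: 20.52
tcp_pos: [0.5264, 0.0608, 0.151]
ee_rot: [180.0, 0.0, 3.2]
ft_force: [0.6, 0.7, -2.2]
opening: 0.0392
gripper_force: 61.1
```

Request:
play_rows --gripper '[255,255,255,255,255]' --linear '[[11.2,46.9,0],[11.2,46.9,0],[11.2,46.9,0],[0,0,0],[0,0,30]]' --rotation '[[0,0,0],[0,0,0],[0,0,0],[0,0,0],[0,0,0]]'

```text
time: 21.15
tcp_pos: [0.5689, -0.0768, 0.1226]
ee_rot: [180.0, -0.3, 3.1]
ft_force: [0.5, 0.4, -1.8]
opening: 0.0394
gripper_force: 61.4
```

Request:
play_rows --gripper '[255,255,255,255,255]' --linear '[[0,0,40],[0,0,20],[0,0,8],[0,0,0],[0,0,0]]' --rotation '[[0,0,0],[0,0,0],[0,0,0],[0,0,0],[0,0,0]]'

```text
time: 21.78
tcp_pos: [0.5681, -0.0763, 0.0543]
ee_rot: [180.0, -0.1, 3.1]
ft_force: [0.2, 0.8, -1.8]
opening: 0.0395
gripper_force: 61.5
```

```bash
python3 go.py 567.6 -76.4 46.5 3.2
python3 - <<'E'
from h import *
rgb,d=env.camera("side"); save("s2",cv2.resize(rgb[140:270,270:400],None,fx=4,fy=4,interpolation=cv2.INTER_CUBIC))
E
```

```text
t21.8 at [568.1 -76.3  54.3] rpy [ 1.8e+02 -1.0e-01  3.1e+00] op 39.5 gf 61.5 F [ 0.2  0.8 -1.8]
-> rotz -0.0015 (rows 0.0) shift [-0.5  0.1  7.8] n 0.1
```

View pics/s2.png

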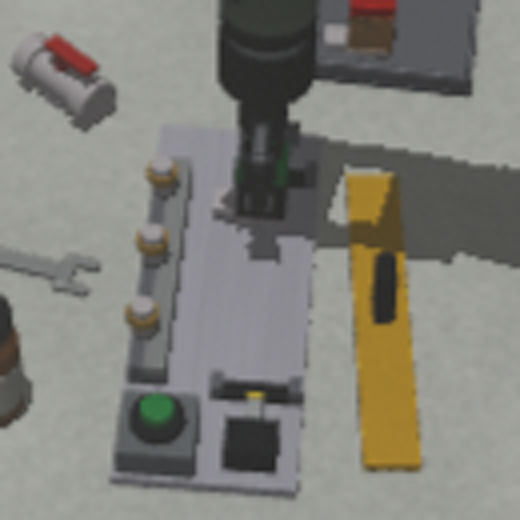

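Request:
play_rows --gripper '[255,255,255,255,255]' --linear '[[0,0,4],[0,0,2],[0,0,0],[0,0,1.5],[0,0,0]]' --rotation '[[0,0,0],[0,0,0],[0,0,0],[0,0,0],[0,0,0]]'

```text
time: 22.45
tcp_pos: [0.5673, -0.0764, 0.0457]
ee_rot: [180.0, 0.0, 3.1]
ft_force: [-0.6, 0.9, -1.7]
opening: 0.0392
gripper_force: 61.5
```

Request:
play_rows --gripper '[255,255,255,255]' --linear '[[0,0,1],[0,0,0],[0,0,1],[0,0,0]]' --rotation '[[0,0,0],[0,0,0],[0,0,0],[0,0,0]]'

```text
time: 22.95
tcp_pos: [0.5674, -0.0764, 0.0454]
ee_rot: [180.0, -0.0, 3.1]
ft_force: [-4.4, 1.2, 10.8]
opening: 0.0389
gripper_force: 63.1
```

Request:
play_rows --gripper '[255,255,255,255,255]' --linear '[[0,0,-1.5],[8,0,0],[8,0,0],[0,0,0],[0,0,0]]' --rotation '[[0,0,0],[0,0,0],[0,0,0],[0,0,0],[0,0,0]]'

```text
time: 23.58
tcp_pos: [0.5848, -0.0756, 0.0455]
ee_rot: [180.0, -0.2, 3.1]
ft_force: [2.1, 0.6, 0.3]
opening: 0.0394
gripper_force: 61.9
```

Request:
play_rows --gripper '[255,255,255,255,255]' --linear '[[5,0,0],[5,0,0],[5,0,0],[0,0,0],[0,0,0]]' --rotation '[[0,0,0],[0,0,0],[0,0,0],[0,0,0],[0,0,0]]'

```text
time: 24.2
tcp_pos: [0.5975, -0.0747, 0.0455]
ee_rot: [-180.0, 0.1, 3.1]
ft_force: [-2.5, 0.5, 4.5]
opening: 0.0393
gripper_force: 62.2
```

Request:
play_rows --gripper '[255,255,255,255]' --linear '[[3,0,0],[0,0,0],[1.5,0,0],[0,0,0]]' --rotation '[[0,0,0],[0,0,0],[0,0,0],[0,0,0]]'

```text
time: 24.7
tcp_pos: [0.6011, -0.0745, 0.0455]
ee_rot: [-180.0, 0.2, 3.1]
ft_force: [-4.7, -0.2, 7.1]
opening: 0.0395
gripper_force: 62.6
```

Request:
play_rows --gripper '[255,255,255,255]' --linear '[[1.5,0,0],[0,0,0],[1.5,0,0],[0,0,0]]' --rotation '[[0,0,0],[0,0,0],[0,0,0],[0,0,0]]'

```text
time: 25.2
tcp_pos: [0.6042, -0.0743, 0.0455]
ee_rot: [-180.0, 0.2, 3.1]
ft_force: [-5.0, -0.6, 7.0]
opening: 0.039
gripper_force: 62.6
```

Request:
play_rows --gripper '[255,255,255,255]' --linear '[[1.5,0,0],[0,0,0],[1,0,0],[0,0,0]]' --rotation '[[0,0,0],[0,0,0],[0,0,0],[0,0,0]]'

```text
time: 25.7
tcp_pos: [0.6065, -0.0742, 0.0455]
ee_rot: [-180.0, 0.2, 3.1]
ft_force: [-5.8, -0.4, 8.3]
opening: 0.0393
gripper_force: 62.6
```

```bash
python3 go.py 604 -74.4 45
```

```text
t25.7 at [606.5 -74.2  45.5] rpy [-180.     0.2    3.1] op 39.3 gf 62.6 F [-5.8 -0.4  8.3]
-> rotz -0.0000 (rows 0.0) shift [-2.5  0.1  0.5] n 0.0
```

Request:
play_rows --gripper '[255,255,255,255]' --linear '[[1,0,0],[0,0,0],[1,0,0],[0,0,0]]' --rotation '[[0,0,0],[0,0,0],[0,0,0],[0,0,0]]'

```text
time: 26.2
tcp_pos: [0.6068, -0.0742, 0.0457]
ee_rot: [-180.0, 0.4, 3.1]
ft_force: [-10.0, -1.1, 11.5]
opening: 0.0389
gripper_force: 63.0
```

```bash
python3 go.py 604 -74.4 45;  python3 - <<'E'
from h import *
rgb,d=env.camera("top"); save("t2",cv2.resize(rgb[175:245,265:400],None,fx=5,fy=5,interpolation=cv2.INTER_CUBIC))
E
```

```text
t26.2 at [606.8 -74.2  45.7] rpy [-180.     0.4    3.1] op 38.9 gf 63.0 F [-10.   -1.1  11.5]
-> rotz -0.0000 (rows 0.0) shift [-2.8  0.1  0.7] n 0.1
```

View pics/t2.png

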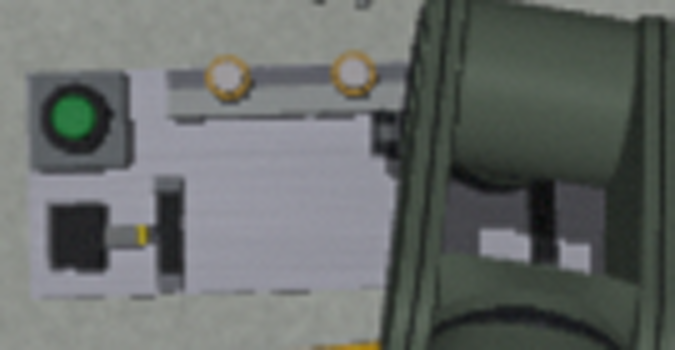

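Request:
play_rows --gripper '[255,0,0,0,0]' --linear '[[-1,0,0],[0,0,0],[0,0,0],[0,0,-40],[0,0,-50]]' --rotation '[[0,0,0],[0,0,0],[0,0,0],[0,0,0],[0,0,0]]'

```text
time: 26.88
tcp_pos: [0.6088, -0.074, 0.1347]
ee_rot: [-180.0, 0.2, 3.1]
ft_force: [0.7, -0.6, 0.4]
opening: 0.0853
gripper_force: 0.0
```

Request:
play_rows --gripper '[0,0,0,0,0]' --linear '[[0,0,-30],[-40,-40,0],[-40,-40,0],[-40,-40,0],[0,0,0]]' --rotation '[[0,0,0],[0,0,0],[0,0,0],[0,0,0],[0,0,0]]'

```text
time: 27.5
tcp_pos: [0.4801, 0.041, 0.1651]
ee_rot: [-180.0, 0.1, 3.3]
ft_force: [0.8, -0.9, 0.3]
opening: 0.0853
gripper_force: 0.0
```

```bash
python3 - <<'E'
from m import *
caps("green",.070)
caps("green",.062)
E
python3 go.py 554.9 345.1 165 148
```

```text
top green [279.2 198. ] [613.8 163.8  20.2  20.    1.8  86.   45.   65. ]
top green [360.2 203.6] [605.1 -75.5  37.3  40.8   1.6  96.  143.  153. ]
top green [218.3 216.7] [555.3 341.1  42.1  41.7  58.3  82.  156.  169. ]
side green [324.3 180.7] [604.2 -71.2  38.5  33.8   8.4 103.   73.   73. ]
side green [308.6 241.4] [612.7 178.   23.   21.1   8.8 104.   40.   40. ]
side green [320.6 296.9] [553.1 351.8  41.7  40.4  56.7  97.  166.  166. ]
top green [279.2 197.9] [614.4 164.5  20.3  20.2   1.8  85.   45.   65. ]
top green [360.2 203.6] [605.6 -76.2  37.6  41.1   1.6  97.  145.  155. ]
top green [218.3 216.7] [555.5 343.   42.3  42.   58.3  82.  156.  169. ]
side green [324.3 180.7] [605.2 -78.8  38.8  34.1   8.4 103.   73.   73. ]
side green [308.6 241.4] [613.7 172.1  23.2  21.3   8.8 104.   40.   40. ]
side green [320.5 296.9] [553.8 347.5  42.7  40.8  57.4  94.  167.  167. ]
t27.7 at [484.4  38.8 165.4] rpy [ 1.8e+02 -1.0e-01  3.1e+00] op 85.5 gf 0.0 F [0.6 0.6 0.2]
-> rotz -2.5297 (rows 13.8) shift [102.5 297.1   0.4] n 5.7
```

Request:
play_rows --gripper '[0,0,0,0,0]' --linear '[[0,0,0],[0,0,0],[0,0,0],[0,0,0],[0,0,0]]' --rotation '[[0,0,-0.18],[0,0,-0.18],[0,0,-0.18],[0,0,-0.18],[0,0,-0.18]]'

```text
time: 28.32
tcp_pos: [0.4844, 0.0384, 0.1651]
ee_rot: [180.0, -0.0, 54.9]
ft_force: [0.7, -0.4, 0.2]
opening: 0.0856
gripper_force: 0.0
```

Request:
play_rows --gripper '[0,0,0,0,0]' --linear '[[0,0,0],[0,0,0],[0,0,0],[0,0,0],[0,0,0]]' --rotation '[[0,0,-0.18],[0,0,-0.18],[0,0,-0.18],[0,0,-0.18],[0,0,-0.18]]'

```text
time: 28.95
tcp_pos: [0.4844, 0.0384, 0.1651]
ee_rot: [180.0, 0.0, 106.5]
ft_force: [-0.1, 0.5, -0.3]
opening: 0.0855
gripper_force: 0.0
```

Request:
play_rows --gripper '[0,0,0,0,0]' --linear '[[0,0,0],[0,0,0],[0,0,0],[0,0,0],[0,0,0]]' --rotation '[[0,0,-0.18],[0,0,-0.18],[0,0,-0.18],[0,0,-0.18],[0,0,0]]'

```text
time: 29.58
tcp_pos: [0.4841, 0.0385, 0.1651]
ee_rot: [180.0, 0.0, 147.3]
ft_force: [0.4, -0.3, -0.2]
opening: 0.0852
gripper_force: 0.0
```

```bash
python3 go.py 554.8 345.1 165 147.8
```

```text
t29.6 at [484.1  38.5 165.1] rpy [180.    0.  147.3] op 85.2 gf 0.0 F [ 0.4 -0.3 -0.2]
-> rotz -0.0093 (rows 0.1) shift [1.036e+02 2.971e+02 1.000e-01] n 5.7
```

Request:
play_rows --gripper '[0,0,0,0,0]' --linear '[[14.8,42.4,0],[14.8,42.4,0],[14.8,42.4,0],[14.8,42.4,0],[14.8,42.4,0]]' --rotation '[[0,0,-0.009],[0,0,0],[0,0,0],[0,0,0],[0,0,0]]'

```text
time: 30.2
tcp_pos: [0.5342, 0.2593, 0.165]
ee_rot: [180.0, 0.0, 147.7]
ft_force: [0.8, 0.3, -0.9]
opening: 0.0854
gripper_force: 0.0
```

Request:
play_rows --gripper '[0,0,0,0]' --linear '[[14.8,42.5,0],[14.8,42.5,0],[0,0,0],[0,0,0]]' --rotation '[[0,0,0],[0,0,0],[0,0,0],[0,0,0]]'

```text
time: 30.7
tcp_pos: [0.5532, 0.3452, 0.1646]
ee_rot: [-179.9, -0.0, 147.9]
ft_force: [-1.0, 0.7, -0.1]
opening: 0.0853
gripper_force: 0.0
```

```bash
python3 go.py 554.8 345.1 35 147.8
```

```text
t30.7 at [553.2 345.2 164.6] rpy [-179.9   -0.   147.9] op 85.3 gf 0.0 F [-1.   0.7 -0.1]
-> rotz 0.0012 (rows 0.0) shift [ -1.4   0.8 129.6] n 2.4
```

Request:
play_rows --gripper '[0,0,0,0,0]' --linear '[[-1,0.5,40],[0,0,40],[0,0,35],[0,0,13],[0,0,0]]' --rotation '[[0,0,0],[0,0,0],[0,0,0],[0,0,0],[0,0,0]]'

```text
time: 31.32
tcp_pos: [0.5542, 0.3449, 0.0371]
ee_rot: [-179.9, -0.0, 147.9]
ft_force: [-0.7, 0.3, 1.0]
opening: 0.0853
gripper_force: 0.0
```

Request:
play_rows --gripper '[255,255,255,255,255]' --linear '[[0,0,0],[0,0,0],[0,0,0],[0,0,0],[0,0,0]]' --rotation '[[0,0,0],[0,0,0],[0,0,0],[0,0,0],[0,0,0]]'

```text
time: 31.95
tcp_pos: [0.5548, 0.3462, 0.0387]
ee_rot: [179.9, 0.1, 148.0]
ft_force: [0.3, -1.0, 6.7]
opening: 0.0394
gripper_force: 61.8
```

Request:
play_rows --gripper '[255,255,255,255,255]' --linear '[[0,0,-20],[0,0,-40],[0,0,-40],[0,0,-15],[0,0,0]]' --rotation '[[0,0,0],[0,0,0],[0,0,0],[0,0,0],[0,0,0]]'

```text
time: 32.58
tcp_pos: [0.5541, 0.3458, 0.1524]
ee_rot: [180.0, 0.0, 148.0]
ft_force: [-0.5, -0.1, -2.4]
opening: 0.0389
gripper_force: 61.1
```

Request:
play_rows --gripper '[255,255,255,255,255]' --linear '[[0,0,0],[0,0,0],[0,0,0],[0,0,0],[0,0,0]]' --rotation '[[0,0,-0.154],[0,0,-0.154],[0,0,-0.154],[0,0,-0.154],[0,0,0]]'

```text
time: 33.2
tcp_pos: [0.5531, 0.3452, 0.1497]
ee_rot: [-179.9, -0.2, -176.8]
ft_force: [0.2, -0.2, -2.6]
opening: 0.039
gripper_force: 61.0
```

```bash
python3 go.py 560 73.5 150 183.2
```

```text
t33.2 at [553.1 345.2 149.7] rpy [-179.9   -0.2 -176.8] op 39.0 gf 61.0 F [ 0.2 -0.2 -2.6]
-> rotz -0.0004 (rows 0.0) shift [   8.3 -271.7   -0.3] n 4.9
```

Request:
play_rows --gripper '[255,255,255,255,255]' --linear '[[1.2,-38.8,0],[1.2,-38.8,0],[1.2,-38.8,0],[1.2,-38.8,0],[1.2,-38.8,0]]' --rotation '[[0,0,0],[0,0,0],[0,0,0],[0,0,0],[0,0,0]]'

```text
time: 33.83
tcp_pos: [0.5586, 0.1504, 0.151]
ee_rot: [-180.0, -0.1, -176.9]
ft_force: [-0.2, 0.3, -3.3]
opening: 0.0392
gripper_force: 61.2
```

Request:
play_rows --gripper '[255,255,255,255,255]' --linear '[[1.2,-38.8,0],[1.2,-38.8,0],[0,0,0],[0,0,30],[0,0,40]]' --rotation '[[0,0,0],[0,0,0],[0,0,0],[0,0,0],[0,0,0]]'

```text
time: 34.45
tcp_pos: [0.5619, 0.0749, 0.0818]
ee_rot: [180.0, 0.1, -176.8]
ft_force: [0.4, 0.5, -3.2]
opening: 0.0392
gripper_force: 61.6
```

Request:
play_rows --gripper '[255,255,255,255]' --linear '[[0,0,20],[0,0,8],[0,0,0],[0,0,0]]' --rotation '[[0,0,0],[0,0,0],[0,0,0],[0,0,0]]'

```text
time: 34.95
tcp_pos: [0.5621, 0.0745, 0.0552]
ee_rot: [180.0, 0.1, -176.7]
ft_force: [0.5, -0.1, -2.2]
opening: 0.0391
gripper_force: 61.5
```

```bash
python3 go.py 560 73.5 47 183.2
python3 - <<'E'
from h import *
rgb,d=env.camera("side"); save("s3",cv2.resize(rgb[140:270,270:400],None,fx=4,fy=4,interpolation=cv2.INTER_CUBIC))
E
```

```text
t35.0 at [562.1  74.5  55.2] rpy [ 1.800e+02  1.000e-01 -1.767e+02] op 39.1 gf 61.5 F [ 0.5 -0.1 -2.2]
-> rotz 0.0012 (rows 0.0) shift [ 2.1 -0.9  8.2] n 0.2
```

View pics/s3.png

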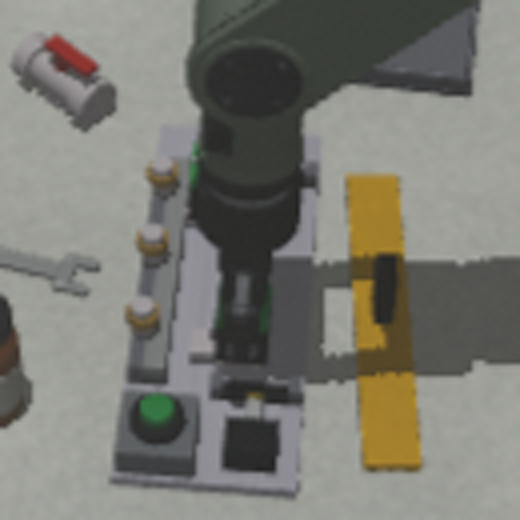

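Request:
play_rows --gripper '[255,255,255,255,255]' --linear '[[2,-0.9,4],[0,0,2],[0,0,0],[0,0,1.5],[0,0,0]]' --rotation '[[0,0,0],[0,0,0],[0,0,0],[0,0,0],[0,0,0]]'

```text
time: 35.62
tcp_pos: [0.5594, 0.0731, 0.0468]
ee_rot: [-180.0, 0.0, -176.7]
ft_force: [-0.5, -0.4, -2.3]
opening: 0.0393
gripper_force: 61.7
```

Request:
play_rows --gripper '[255,255,255,255]' --linear '[[0,0,1],[0,0,0],[0,0,0],[0,0,0]]' --rotation '[[0,0,0],[0,0,0],[0,0,0],[0,0,0]]'

```text
time: 36.12
tcp_pos: [0.5594, 0.0731, 0.0466]
ee_rot: [-180.0, 0.0, -176.7]
ft_force: [-2.1, -1.3, 6.2]
opening: 0.0392
gripper_force: 62.3
```

Request:
play_rows --gripper '[255,255,255,255,255]' --linear '[[0,0,-1],[-8,0,0],[-8,0,0],[0,0,0],[0,0,0]]' --rotation '[[0,0,0],[0,0,0],[0,0,0],[0,0,0],[0,0,0]]'

```text
time: 36.75
tcp_pos: [0.5759, 0.0741, 0.0467]
ee_rot: [-180.0, 0.0, -176.7]
ft_force: [1.1, 0.5, -1.5]
opening: 0.0393
gripper_force: 61.7
```

Request:
play_rows --gripper '[255,255,255,255,255]' --linear '[[-5,0,0],[-5,0,0],[-5,0,0],[-2,0,0],[0,0,0]]' --rotation '[[0,0,0],[0,0,0],[0,0,0],[0,0,0],[0,0,0]]'

```text
time: 37.38
tcp_pos: [0.5928, 0.075, 0.0467]
ee_rot: [-180.0, 0.0, -176.7]
ft_force: [1.0, -0.8, -2.3]
opening: 0.0394
gripper_force: 61.8
```

Request:
play_rows --gripper '[255,255,255,255]' --linear '[[-1.5,0,0],[0,0,0],[-1,0,0],[0,0,0]]' --rotation '[[0,0,0],[0,0,0],[0,0,0],[0,0,0]]'

```text
time: 37.88
tcp_pos: [0.5949, 0.0752, 0.0467]
ee_rot: [-180.0, 0.0, -176.7]
ft_force: [-0.1, 0.5, -2.6]
opening: 0.0395
gripper_force: 61.7
```

Request:
play_rows --gripper '[255,255,255,255]' --linear '[[-1,0,0],[0,0,0],[-1,0,0],[0,0,0]]' --rotation '[[0,0,0],[0,0,0],[0,0,0],[0,0,0]]'

```text
time: 38.38
tcp_pos: [0.5959, 0.0752, 0.0468]
ee_rot: [-180.0, -0.1, -176.7]
ft_force: [-3.6, 0.2, 0.9]
opening: 0.0394
gripper_force: 61.8
```

Request:
play_rows --gripper '[255,255,255,255]' --linear '[[-1,0,0],[0,0,0],[-1,0,0],[0,0,0]]' --rotation '[[0,0,0],[0,0,0],[0,0,0],[0,0,0]]'

```text
time: 38.88
tcp_pos: [0.5961, 0.0752, 0.0469]
ee_rot: [-180.0, -0.3, -176.7]
ft_force: [-9.3, -0.8, 5.7]
opening: 0.0393
gripper_force: 62.4
```

Request:
play_rows --gripper '[255,0,0,0,0]' --linear '[[1,0,0],[0,0,0],[0,0,0],[0,0,-40],[0,0,-50]]' --rotation '[[0,0,0],[0,0,0],[0,0,0],[0,0,0],[0,0,0]]'

```text
time: 39.5
tcp_pos: [0.5979, 0.0753, 0.1369]
ee_rot: [-180.0, -0.1, -176.7]
ft_force: [0.7, 0.6, 0.2]
opening: 0.0852
gripper_force: 0.0
```

Request:
play_rows --gripper '[0,0,0,0,0]' --linear '[[0,0,-50],[30,-50,0],[30,-50,0],[30,-50,0],[30,-50,0]]' --rotation '[[0,0,0],[0,0,0],[0,0,0],[0,0,0],[0,0,0]]'

```text
time: 40.12
tcp_pos: [0.4893, -0.1329, 0.1873]
ee_rot: [-179.9, 0.1, -176.7]
ft_force: [0.2, -0.6, 1.2]
opening: 0.0856
gripper_force: 0.0
```

Request:
play_rows --gripper '[0,0,0,0,0]' --linear '[[0,-50,0],[0,-50,0],[0,50,0],[0,50,0],[0,0,0]]' --rotation '[[0,0,0],[0,0,0],[0,0,0],[0,0,0],[0,0,0]]'

```text
time: 40.75
tcp_pos: [0.4895, -0.1294, 0.1871]
ee_rot: [180.0, 0.1, -176.6]
ft_force: [-0.1, -0.2, 0.8]
opening: 0.0852
gripper_force: 0.0
```

Run:
```python
from m import *
s=env.state(); print(s["tcp_pos"].round(3),s["ee_rot"].round(1))
caps("green",.070)
for n in("top","side"):
    rgb,d=env.camera(n); np.savez(n+"1",rgb=rgb,d=d); C=cloud(n,d)
    b=max(blobs(masks(rgb)["yellow"]),key=lambda q:q[0])[2]
    c=cv2.findContours(b.astype(np.uint8),0,1)[0][0].reshape(-1,2); P=plane(n,c,.008)[:,:2]*1000
    print("gate",n,b.sum(),cv2.minAreaRect(P.astype(np.float32)))
    Z=C[...,2]; X=C[...,0]; Y=C[...,1]
    m=(Z>.045)&(Z<.075)&(X>.40)&(X<.52)&(abs(Y)<.15)
    for a,cc,bb in blobs(m,10): print("handle",a,cc.round(1),np.median(plane(n,np.argwhere(bb)[:,::-1],.062),0).round(4))
    V=rgb.max(2); m=(V<75)&(X>.49)&(X<.60)&(abs(Y)<.2)
    for a,cc,bb in blobs(m,15): print("dark",a,cc.round(1),np.median(C[bb],0).round(3),[np.round(t,1) for t in cv2.minAreaRect((plane(n,np.argwhere(bb)[:,::-1],.018)[:,:2]*1000).astype(np.float32))])
    if n=="top": save("t3",cv2.resize(rgb[180:270,260:400],None,fx=5,fy=5,interpolation=cv2.INTER_CUBIC))
```

```text
[ 0.49  -0.129  0.187] [ 1.800e+02  1.000e-01 -1.766e+02]
top green [279.2 197.9] [613.8 163.8  20.2  20.    1.8  87.   45.   66. ]
top green [360.2 203.6] [605.1 -75.5  37.3  40.8   1.6  98.  145.  155. ]
top green [310.  205.4] [597.1  73.5  38.8  39.4   8.  101.  138.  151. ]
side green [324.3 180.7] [604.2 -71.2  38.5  33.8   8.4 101.   73.   73. ]
side green [320.1 216.2] [595.1  78.1  36.   33.8   8.6 102.   88.   88. ]
side green [308.6 241.4] [612.6 178.1  23.2  21.    8.3 104.   39.   39. ]
gate top 1036 ((459.2264099121094, 15.869407653808594), (41.52055358886719, 280.07891845703125), 8.003636360168457)
handle 55 [330.9 251.9] [0.4597 0.0075 0.062 ]
dark 16 [279.9 204.3] [0.597 0.161 0.045] [array([598.5, 166.9]), array([27.6,  5.1]), np.float64(85.1)]
dark 23 [358.6 209.5] [ 0.586 -0.07   0.049] [array([587.5, -77.8]), array([45.2, 12.2]), np.float64(75.5)]
dark 19 [313.1 211.4] [0.578 0.061 0.02 ] [array([578.5,  66.9]), array([10.8, 41.4]), np.float64(18.6)]
dark 88 [373.1 219.2] [ 0.561 -0.12   0.015] [array([ 561. , -120.7]), array([48.8, 15.3]), np.float64(1.1)]
dark 
[... 738 characters left out ...]
  0.021] [array([ 561. , -159.2]), array([30.8,  9.6]), np.float64(8.7)]
dark 137 [333.2 187.1] [ 0.584 -0.107  0.02 ] [array([571.9, -96.8]), array([92.2, 47.4]), np.float64(43.7)]
dark 91 [321.9 226.3] [0.585 0.095 0.04 ] [array([587.3,  76. ]), array([31.2, 35.7]), np.float64(8.6)]
dark 83 [333.8 237.7] [0.543 0.114 0.017] [array([544.8, 113.6]), array([67.5, 16.7]), np.float64(3.1)]
dark 19 [314.4 244.7] [0.597 0.17  0.047] [array([599., 150.]), array([ 8. , 30.3]), np.float64(1.2)]
dark 167 [332.5 251. ] [0.542 0.175 0.032] [array([542.9, 163.5]), array([39.1, 44.2]), np.float64(7.9)]
dark 30 [315.2 256.1] [0.591 0.195 0.02 ] [array([592.2, 187.7]), array([17.8, 18. ]), np.float64(8.6)]
```

View pics/t3.png

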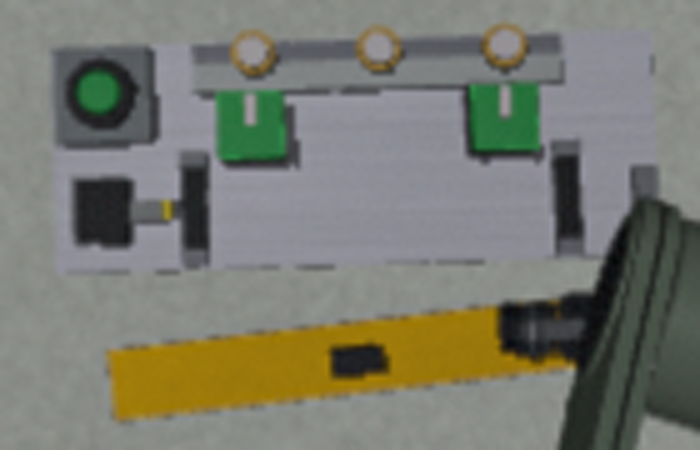

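```bash
python3 - <<'E'
from m import *
q=np.load("top1.npz"); rgb=q["rgb"]; V=cv2.cvtColor(rgb,cv2.COLOR_RGB2GRAY)
print(V[211:225,380:396]); print("stop inner",plane("top",[[386,216],[392,216]],.026).round(4).tolist())
print(V[226:236,294:304]);print(V[206:236,299]);print(V[206:236,373])
print("gate ends top0:"); 
r=np.load("top0.npz")["rgb"]; b=max(blobs(masks(r)["yellow"]),key=lambda t:t[0])[2]
c=cv2.findContours(b.astype(np.uint8),0,1)[0][0].reshape(-1,2);print(cv2.boxPoints(cv2.minAreaRect((plane("top",c,.008)[:,:2]*1000).astype(np.float32))).round(1).tolist())
m=cv2.inRange(rgb,(150,120,0),(255,230,90))>0; print([(a,cc.round(1),plane("top",cc,.03)[0].round(4)) for a,cc,_ in blobs(m,2) if cc[1]<230])
E
python3 go.py 459.6 9.5 187 98
```

```text
[[141 141 141 142 141 143 143 143 143 144 142 141 142 142 143 140]
 [144 143 142 143 143 143 139 138 139 137 139 138 142 142 140 139]
 [142 141 142 143 142 141  97  91  93  92  93 117 140 139 136 138]
 [141 141 143 141 142 140  75  84  87  86  87 107 143 141 137 138]
 [140 141 141 141 141 140  74  86  88  87  88 108 144 143 143 142]
 [142 142 140 141 142 139  76  84  89  88  89 105 139 142 142 146]
 [139 140 141 141 140 140  78  75  87  88  88 103 135 139 140 144]
 [141 140 139 140 141 139  92  75  85  85  86 105 136 138 139 142]
 [141 142 140 140 142 140  94  63  63  61  75  99 130 137 139 141]
 [140 139 140 141 141 141  90  48  42  54  50  53  70 110 132 135]
 [138 138 138 137 140 134  73  40  42  59  56  52  38  45  66  98]
 [142 142 143 143 138 113  54  39  41  62  63  58  34  38  55  69]
 [143 142 144 143 115  58  42  45  44  64  66  62  35  49  59  65]
 [141 142 143 137  76  34  42  53  50  68  67  65  35  53  64  61]]
stop inner [[0.5707, -0.1576, 0.026], [0.5711, -0.1758, 0.026]]
[[149 149  89  44  35  36  33  64 141 151]
 [148 148  86  43  32  37  30  58 139 147]
 [146 146  
[... 277 characters left out ...]
134 136 136]
 [140 139 142 139 138 139 139 133 136 138]]
[147 149 150 145 109  95  91  60  35  33  34  35  34  37  35  36  35  34
  35  34  36  37  36  51  94  95  93  99 140 139]
[142 138  93  88  87  42  27  31  32  33  31  32  35  30  34  28  31  32
  29  31  35  55  89  90  96 125 141 148 145 143]
gate ends top0:
[[419.20001220703125, 151.6999969482422], [460.5, -142.1999969482422], [501.6000061035156, -136.39999389648438], [460.29998779296875, 157.39999389648438]]
[(np.int32(3), array([293., 221.]), array([0.5484, 0.1232, 0.03  ]))]
t41.0 at [ 490. -132.  187.] rpy [-1.799e+02  1.000e-01 -1.767e+02] op 85.3 gf 0.0 F [0.7 1.1 0. ]
-> rotz 1.4880 (rows 8.1) shift [144.4 -10.4   0. ] n 2.6
```

Request:
play_rows --gripper '[0,0,0,0,0]' --linear '[[0,0,0],[0,0,0],[0,0,0],[0,0,0],[0,0,0]]' --rotation '[[0,0,0.1656],[0,0,0.1656],[0,0,0.1656],[0,0,0.1656],[0,0,0.1656]]'

```text
time: 41.58
tcp_pos: [0.4898, -0.1323, 0.1868]
ee_rot: [-180.0, 0.0, 135.4]
ft_force: [0.2, -0.0, -0.5]
opening: 0.0853
gripper_force: 0.0
```

Request:
play_rows --gripper '[0,0,0,0,0]' --linear '[[0,0,0],[0,0,0],[0,0,0],[0,0,0],[0,0,0]]' --rotation '[[0,0,0.1656],[0,0,0.1656],[0,0,0.1656],[0,0,0.1656],[0,0,0]]'

```text
time: 42.2
tcp_pos: [0.4897, -0.1321, 0.1868]
ee_rot: [180.0, 0.0, 97.9]
ft_force: [0.7, 0.3, 0.3]
opening: 0.0857
gripper_force: 0.0
```

```bash
python3 go.py 459.6 9.5 120 98
```

```text
t42.2 at [ 489.7 -132.1  186.8] rpy [180.    0.   97.9] op 85.7 gf 0.0 F [0.7 0.3 0.3]
-> rotz -0.0012 (rows 0.0) shift [144.4 -10.1  66.8] n 2.9
```

Request:
play_rows --gripper '[0,0,0,0,0]' --linear '[[48.1,-3.4,0],[48.1,-3.4,0],[48.2,-3.3,0],[0,0,0],[0,0,30]]' --rotation '[[0,0,0],[0,0,0],[0,0,0],[0,0,0],[0,0,0]]'

```text
time: 42.82
tcp_pos: [0.462, 0.0101, 0.1584]
ee_rot: [179.6, 0.1, 98.1]
ft_force: [-0.9, 0.2, -0.1]
opening: 0.0857
gripper_force: 0.0
```

Request:
play_rows --gripper '[0,0,0]' --linear '[[0,0,30],[0,0,0],[0,0,0]]' --rotation '[[0,0,0],[0,0,0],[0,0,0]]'

```text
time: 43.2
tcp_pos: [0.4607, 0.0098, 0.1276]
ee_rot: [179.9, 0.0, 97.9]
ft_force: [0.7, 0.3, 0.4]
opening: 0.0854
gripper_force: 0.0
```

```bash
python3 - <<'E'
from m import *
for n in("top","side"):
    rgb,d=env.camera(n); b=max(blobs(masks(rgb)["yellow"]),key=lambda q:q[0])[2]
    c=cv2.findContours(b.astype(np.uint8),0,1)[0][0].reshape(-1,2); P=plane(n,c,.008)[:,:2]*1000
    print("gate",n,b.sum(),cv2.minAreaRect(P.astype(np.float32)))
E
python3 go.py 459.6 9.5 40 98
```

```text
gate top 337 ((445.22314453125, 115.63336181640625), (41.389095306396484, 78.56625366210938), 8.175426483154297)
gate side 496 ((447.7037048339844, 86.42658996582031), (40.88910675048828, 146.8495330810547), 7.994770526885986)
t43.3 at [460.7  10.  128. ] rpy [179.8   0.   97.9] op 85.5 gf 0.0 F [0.2 0.1 0.1]
-> rotz -0.0021 (rows 0.0) shift [-0.4 -1.2 88. ] n 1.6
```

Request:
play_rows --gripper '[0,0,0,0,0]' --linear '[[-0.4,-1,40],[0,0,30],[0,0,17],[0,0,0],[0,0,0]]' --rotation '[[0,0,0],[0,0,0],[0,0,0],[0,0,0],[0,0,0]]'

```text
time: 43.92
tcp_pos: [0.4597, 0.0099, 0.0409]
ee_rot: [179.9, 0.0, 97.9]
ft_force: [0.5, -0.5, 0.3]
opening: 0.0852
gripper_force: 0.0
```

Request:
play_rows --gripper '[255,255,255,255,255]' --linear '[[0,0,0],[0,0,0],[0,0,0],[0,0,0],[0,0,0]]' --rotation '[[0,0,0],[0,0,0],[0,0,0],[0,0,0],[0,0,0]]'

```text
time: 44.55
tcp_pos: [0.459, 0.0099, 0.04]
ee_rot: [180.0, 0.0, 97.9]
ft_force: [0.2, -0.2, 1.9]
opening: 0.0154
gripper_force: 58.8
```

Request:
play_rows --gripper '[255,255,255,255,255]' --linear '[[0,0,0],[0,0,0],[0,0,-15],[0,0,-30],[0,0,-30]]' --rotation '[[0,0,0],[0,0,0],[0,0,0],[0,0,0],[0,0,0]]'

```text
time: 45.18
tcp_pos: [0.4574, 0.0099, 0.1144]
ee_rot: [-179.8, -0.0, 97.9]
ft_force: [0.1, 0.2, -3.2]
opening: 0.0148
gripper_force: 59.1
```

Request:
play_rows --gripper '[255,255,255]' --linear '[[0,0,0],[0,0,0],[0,0,0]]' --rotation '[[0,0,0.08],[0,0,0],[0,0,0]]'

```text
time: 45.55
tcp_pos: [0.4578, 0.0099, 0.1139]
ee_rot: [-179.9, -0.0, 93.4]
ft_force: [0.2, -0.4, -3.4]
opening: 0.0156
gripper_force: 59.2
```

```bash
python3 go.py 554.2 -4.3 120 93.3
python3 - <<'E'
from h import *
rgb,d=env.camera("side"); save("s4",cv2.resize(rgb[140:270,270:400],None,fx=4,fy=4,interpolation=cv2.INTER_CUBIC))
E
```

```text
t45.5 at [457.8   9.9 113.9] rpy [-179.9   -0.    93.4] op 15.6 gf 59.2 F [ 0.2 -0.4 -3.4]
-> rotz 0.0011 (rows 0.0) shift [-19.8  95.4  -6.1] n 1.8
```

View pics/s4.png

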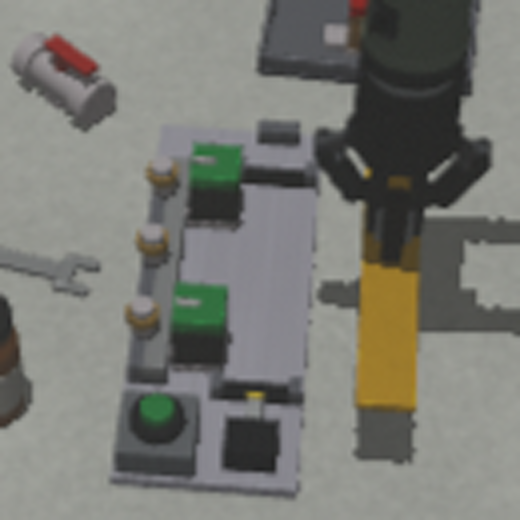

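Request:
play_rows --gripper '[255,255,255,255,255]' --linear '[[-6.4,31.8,-4],[-6.4,31.8,0],[-6.4,31.8,0],[0,0,0],[0,0,0]]' --rotation '[[0,0,0],[0,0,0],[0,0,0],[0,0,0],[0,0,0]]'

```text
time: 46.22
tcp_pos: [0.5537, -0.0037, 0.1178]
ee_rot: [-179.8, -0.0, 93.3]
ft_force: [0.2, 0.4, -3.0]
opening: 0.0154
gripper_force: 59.9
```

```bash
python3 - <<'E'
from m import *
rgb,d=env.camera("top"); b=max(blobs(masks(rgb)["yellow"]),key=lambda q:q[0])[2]
c=cv2.findContours(b.astype(np.uint8),0,1)[0][0].reshape(-1,2); z=float(env.state()["tcp_pos"][2])-.032
print(b.sum(),cv2.boxPoints(cv2.minAreaRect((plane("top",c,z)[:,:2]*1000).astype(np.float32))).round(1).tolist())
for a,cc,bb in blobs(masks(rgb)["yellow"],30):
    c=cv2.findContours(bb.astype(np.uint8),0,1)[0][0].reshape(-1,2); print(a,cc.round(1),cv2.boxPoints(cv2.minAreaRect((plane("top",c,z)[:,:2]*1000).astype(np.float32))).round(1).tolist())
E
python3 go.py 554.2 -3.8 60 93.3
```

```text
450 [[526.2999877929688, 142.39999389648438], [528.5, 58.70000076293945], [571.7000122070312, 59.900001525878906], [569.5, 143.5]]
239 [380.3 218. ] [[541.2000122070312, -108.5], [542.4000244140625, -155.0], [582.7999877929688, -154.0], [581.7000122070312, -107.5]]
450 [299.6 220.8] [[526.2999877929688, 142.39999389648438], [528.5, 58.70000076293945], [571.7000122070312, 59.900001525878906], [569.5, 143.5]]
34 [ 33.8 282.5] [[333.1000061035156, 890.4000244140625], [333.70001220703125, 877.5999755859375], [354.3999938964844, 878.5999755859375], [353.79998779296875, 891.2999877929688]]
t46.3 at [553.6  -3.6 118. ] rpy [-179.8   -0.    93.3] op 15.0 gf 59.9 F [-1.1 -0.3 -4.2]
-> rotz 0.0003 (rows 0.0) shift [-0.2  0.6 58. ] n 1.1
```

Request:
play_rows --gripper '[255,255,255,255,255]' --linear '[[0,0.8,20],[0,0,18],[0,0,10],[0,0,0],[0,0,0]]' --rotation '[[0,0,0],[0,0,0],[0,0,0],[0,0,0],[0,0,0]]'

```text
time: 46.9
tcp_pos: [0.5562, -0.0037, 0.0715]
ee_rot: [179.9, 0.0, 93.3]
ft_force: [0.0, 0.0, -3.4]
opening: 0.0153
gripper_force: 59.8
```

Request:
play_rows --gripper '[255,255,255,255,255]' --linear '[[0,0,3],[0,0,2],[0,0,2],[0,0,0],[0,0,0]]' --rotation '[[0,0,0],[0,0,0],[0,0,0],[0,0,0],[0,0,0]]'

```text
time: 47.52
tcp_pos: [0.5558, -0.0037, 0.0638]
ee_rot: [-180.0, 0.0, 93.3]
ft_force: [0.3, 0.4, -4.2]
opening: 0.0153
gripper_force: 60.0
```

```bash
python3 go.py 554.2 -3.8 56 93.3
```

```text
t47.5 at [555.8  -3.7  63.8] rpy [-180.     0.    93.3] op 15.3 gf 60.0 F [ 0.3  0.4 -4.2]
-> rotz 0.0001 (rows 0.0) shift [-0.1 -1.6  7.8] n 0.1
```

Request:
play_rows --gripper '[255,255,255,255,255]' --linear '[[0,-0.8,2],[0,0,2],[0,0,2],[0,0,0],[0,0,0]]' --rotation '[[0,0,0],[0,0,0],[0,0,0],[0,0,0],[0,0,0]]'

```text
time: 48.15
tcp_pos: [0.5549, -0.0037, 0.0578]
ee_rot: [-180.0, 0.0, 93.3]
ft_force: [0.2, 0.2, -3.6]
opening: 0.0153
gripper_force: 60.0
```

Request:
play_rows --gripper '[255,255,255,255,255]' --linear '[[0,0,1],[0,0,0],[0,0,1],[0,0,0],[0,0,0]]' --rotation '[[0,0,0],[0,0,0],[0,0,0],[0,0,0],[0,0,0]]'

```text
time: 48.78
tcp_pos: [0.5552, -0.0037, 0.056]
ee_rot: [180.0, 0.0, 93.3]
ft_force: [-0.3, 0.3, 0.1]
opening: 0.0152
gripper_force: 60.2
```

```bash
python3 go.py 554.2 -3.8 56 93.3
```

```text
t48.8 at [555.2  -3.7  56. ] rpy [180.    0.   93.3] op 15.2 gf 60.2 F [-0.3  0.3  0.1]
-> rotz 0.0000 (rows 0.0) shift [-0. -1.  0.] n 0.0
```

Request:
play_rows --gripper '[0,0,0,0,0]' --linear '[[0,0,0],[0,0,0],[0,0,0],[0,0,-20],[0,0,-40]]' --rotation '[[0,0,0],[0,0,0],[0,0,0],[0,0,0],[0,0,0]]'

```text
time: 49.4
tcp_pos: [0.5539, -0.0037, 0.115]
ee_rot: [-179.8, -0.0, 93.3]
ft_force: [0.1, -0.4, 0.3]
opening: 0.0854
gripper_force: 0.0
```

Request:
play_rows --gripper '[0,255,255,255,255]' --linear '[[0,0,-40],[-40,40,0],[-40,40,0],[-40,40,0],[-40,40,0]]' --rotation '[[0,0,0],[0,0,0],[0,0,0],[0,0,0],[0,0,0]]'

```text
time: 50.02
tcp_pos: [0.7252, -0.1555, 0.1559]
ee_rot: [180.0, 0.0, 93.3]
ft_force: [1.0, 1.2, 0.1]
opening: 0.0123
gripper_force: 0.0
```

Request:
play_rows --gripper '[255,255,255,255,255]' --linear '[[-30,-40,0],[0,-50,0],[0,-50,0],[0,-50,0],[0,0,0]]' --rotation '[[0,0,0],[0,0,0],[0,0,0],[0,0,0],[0,0,0]]'

```text
time: 50.65
tcp_pos: [0.5323, -0.1949, 0.1558]
ee_rot: [-179.8, -0.1, 93.2]
ft_force: [0.2, 0.4, 0.2]
opening: -0.0001
gripper_force: 0.0
```

```bash
python3 - <<'E'
from m import *
caps("green",.070)
rgb,d=env.camera("side"); rgb2,_=env.camera("top"); a=cv2.resize(rgb[140:270,270:400],None,fx=3,fy=3,interpolation=cv2.INTER_CUBIC)
b=cv2.resize(rgb2[170:270,260:400],None,fx=2.8,fy=2.8,interpolation=cv2.INTER_CUBIC); b=cv2.copyMakeBorder(b,0,a.shape[0]-b.shape[0],0,0,0); save("s5",np.hstack([a,b]))
E
python3 go.py 614.3 166.4 90
```

```text
top green [279.2 197.9] [613.8 163.8  20.2  20.    1.8  88.   45.   66. ]
top green [360.2 203.6] [605.1 -75.5  37.3  40.8   1.6  98.  145.  155. ]
top green [310.  205.4] [597.1  73.5  38.8  39.4   8.  104.  137.  150. ]
side green [324.3 180.7] [604.2 -71.2  38.5  33.8   8.4 105.   73.   73. ]
side green [320.2 216.3] [595.2  78.4  36.1  34.2   7.9 105.   87.   87. ]
side green [308.6 241.3] [612.6 178.1  23.1  21.4   8.9 106.   38.   38. ]
t50.9 at [ 537.5 -195.3  156.1] rpy [179.9   0.   93.3] op -0.4 gf 0.0 F [ 0.3 -1.   0.3]
-> rotz -0.0000 (rows 0.0) shift [356.7  97.6  66.1] n 6.8
```

View pics/s5.png

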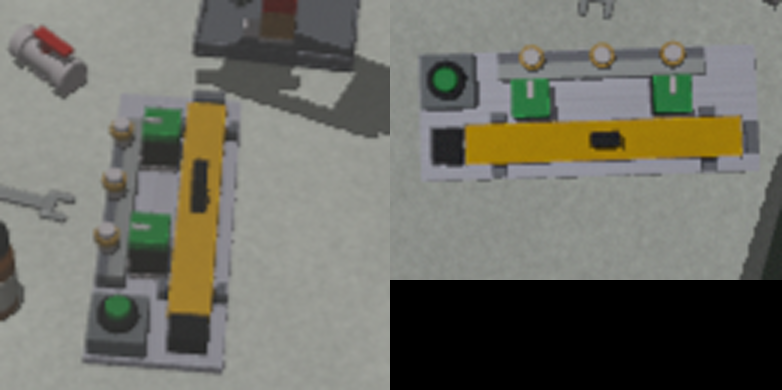

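Request:
play_rows --gripper '[255,255,255,255,255]' --linear '[[44.6,12.2,0],[44.6,12.2,0],[44.6,12.2,0],[44.6,12.2,0],[44.6,12.2,0]]' --rotation '[[0,0,0],[0,0,0],[0,0,0],[0,0,0],[0,0,0]]'

```text
time: 51.48
tcp_pos: [0.5857, 0.0331, 0.1556]
ee_rot: [179.9, 0.0, 93.3]
ft_force: [0.2, -0.7, -0.1]
opening: -0.0002
gripper_force: 0.0
```

Request:
play_rows --gripper '[255,255,255,255,255]' --linear '[[44.6,12.2,0],[44.6,12.2,0],[44.5,12.2,0],[0,0,0],[0,0,0]]' --rotation '[[0,0,0],[0,0,0],[0,0,0],[0,0,0],[0,0,0]]'

```text
time: 52.1
tcp_pos: [0.6132, 0.1668, 0.1553]
ee_rot: [-180.0, 0.0, 93.4]
ft_force: [-0.5, -0.8, 0.7]
opening: -0.0001
gripper_force: 0.0
```

Request:
play_rows --gripper '[255,255,255,255,255]' --linear '[[0,0,40],[0,0,30],[0,0,6],[0,0,0],[0,0,0]]' --rotation '[[0,0,0],[0,0,0],[0,0,0],[0,0,0],[0,0,0]]'

```text
time: 52.72
tcp_pos: [0.614, 0.1664, 0.0814]
ee_rot: [179.8, -0.0, 93.3]
ft_force: [0.7, -0.4, 0.0]
opening: -0.0001
gripper_force: 0.0
```

```bash
python3 go.py 614.3 166.4 70 93.3
```

```text
t52.7 at [614.  166.4  81.4] rpy [179.8  -0.   93.3] op -0.1 gf 0.0 F [ 0.7 -0.4  0. ]
-> rotz -0.0005 (rows 0.0) shift [-0.1  0.3 11.4] n 0.2
```

Request:
play_rows --gripper '[255,255,255,255,255]' --linear '[[0,0,4],[0,0,3],[0,0,2],[0,0,0],[0,0,0]]' --rotation '[[0,0,0],[0,0,0],[0,0,0],[0,0,0],[0,0,0]]'

```text
time: 53.35
tcp_pos: [0.6129, 0.1666, 0.071]
ee_rot: [180.0, 0.0, 93.3]
ft_force: [0.0, -0.3, 1.3]
opening: -0.0002
gripper_force: 0.8
```

Request:
play_rows --gripper '[255,255,255,255]' --linear '[[0,0,2],[0,0,0],[0,0,2],[0,0,0]]' --rotation '[[0,0,0],[0,0,0],[0,0,0],[0,0,0]]'

```text
time: 53.85
tcp_pos: [0.613, 0.1666, 0.0668]
ee_rot: [180.0, -0.0, 93.3]
ft_force: [0.1, -0.7, 4.2]
opening: 0.0003
gripper_force: 1.7
```

Request:
play_rows --gripper '[255,255,255,255]' --linear '[[0,0,1.5],[0,0,0],[0,0,1],[0,0,0]]' --rotation '[[0,0,0],[0,0,0],[0,0,0],[0,0,0]]'

```text
time: 54.35
tcp_pos: [0.613, 0.1666, 0.0659]
ee_rot: [180.0, -0.0, 93.3]
ft_force: [-3.9, -0.1, 11.8]
opening: 0.0002
gripper_force: 5.8
```

Request:
play_rows --gripper '[255,255]' --linear '[[0,0,1],[0,0,0]]' --rotation '[[0,0,0],[0,0,0]]'

```text
time: 54.6
tcp_pos: [0.613, 0.1667, 0.0658]
ee_rot: [179.9, -0.0, 93.3]
ft_force: [-4.8, -1.3, 15.6]
opening: -0.0002
gripper_force: 8.1
```

Fully bottomed. Retreat and verify the final scene.

Request:
play_rows --gripper '[255,255,255,255,255]' --linear '[[0,0,-10],[0,0,-40],[0,0,-50],[0,0,-20],[0,0,0]]' --rotation '[[0,0,0],[0,0,0],[0,0,0],[0,0,0],[0,0,0]]'

```text
time: 55.22
tcp_pos: [0.6138, 0.1667, 0.1847]
ee_rot: [179.8, -0.0, 93.3]
ft_force: [0.2, 0.1, -1.0]
opening: 0.0003
gripper_force: 0.0
```

Request:
play_rows --gripper '[255,255,255,255,255]' --linear '[[40,-40,0],[40,-40,0],[40,-40,0],[20,-30,0],[0,0,0]]' --rotation '[[0,0,0],[0,0,0],[0,0,0],[0,0,0],[0,0,0]]'

```text
time: 55.85
tcp_pos: [0.4523, 0.2982, 0.1814]
ee_rot: [-179.8, 0.1, 93.5]
ft_force: [0.3, 0.1, -1.4]
opening: 0.0001
gripper_force: 0.0
```

Run:
```python
from h import *
a,_=env.camera("side"); b,_=env.camera("top")
a=cv2.resize(a[100:300,250:400],None,fx=2,fy=2); b=cv2.resize(b[120:290,260:500],None,fx=2,fy=2); b=cv2.copyMakeBorder(b,0,a.shape[0]-b.shape[0],0,0,0); save("f",np.hstack([a,b]))
```

```text
(no output)
```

View pics/f.png

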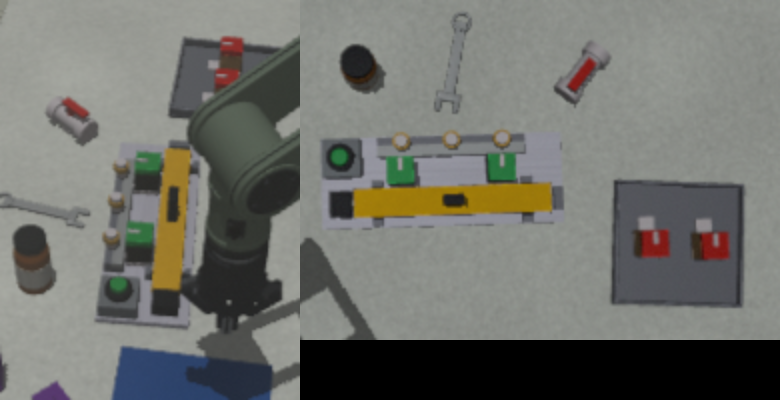

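The final view shows both spent cartridges upright in the tray, both fresh ones under the bar, the gate flat in its seat, and the jar, wrench and valve where they were. Handing in.

```bash
python3 -c "
from plant import env
print(env.finish_job())"
```

```text
the job is handed in; nothing more can be done
None
```

The job is handed in at about 56 s of the 210 s allowed: both spent cartridges stand in the tray, both fresh ones are pushed home against their stops, the gate lies flat in its seat, and the start button was pressed to its stop last. The limit-switch lever is hidden under the gate and its angle can't be read, so that it is held down is inferred from how the gate sits; no verdict came back.

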